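# File the slide boxes in the tray and clamp its sliding stop

## Task

Put all the grey-green slide boxes away in the filing tray: flip the red-knobbed cam lever up to free the sliding stop and draw the stop back along its rail, then stand every box upright in the tray's channel, in any order, with its red index tab on the tray's near side (the low lip with the label holder, facing the robot). Push the stop up so that the row is packed tight, with no gaps between the fixed end, the boxes and the stop, and flip the lever fully down again to clamp it. Leave the other things on the table where they are.

Things in the scene. Friction and masses are not known exactly. Their poses are not given: they have to be found in the camera images.
- tray: Grey filing tray fixed to the table, 360 mm long (its y) by 94 mm wide (its x, from -36 to +58 mm), lying across the robot's front. Origin: middle of the channel, at table height; x points away from the robot, y along the channel to the robot's left. Channel floor at z = 4 mm. The near side is a low lip (inner face x = -31 mm, top z = 20 mm) with a brass label holder.
- fixed_end (a point): Middle of the inner face of the plate that closes the channel's -y end, at floor height (tray x = 0, y = -170, z = 4 mm). The plate is 8 mm thick, its top 54 mm above the table. The channel between the lip and the aluminium rail on its far side (x from 32 to 52 mm, top z = 22 mm, 360 mm long) is 63 mm wide: boxes have 3 to 4 mm play on each side.
- stop (a joint): Sliding stop on the rail, blue with a black grip rib: distance in m from the fixed end's face to the stop's face, 0 to 0.240, growing towards the tray's +y. With the lever up it slides with about 2 N and stays where it is left; with the lever down a brake shoe under the cam clamps it against some 20 N. It starts clamped, too close to the fixed end for the boxes to fit.
- stop_face (a point): Middle of the stop's face plate on the side the boxes touch, 29 mm above the table; axes like the tray's. The plate is 56 mm wide, 6 mm thick, its top at 52 mm; a saddle runs 98 mm back from it along the rail, its top at 31 mm.
- stop_grip (a point): Point on the stop's black grip rib for pinching from above: 10 mm to the near side of the channel's centre line, 20 mm behind the stop's face, 45 mm above the table. The rib is 20 mm wide (tray x), 28 mm long (tray y, from 6 to 34 mm behind the face), its top at 52 mm.
- cam_lever (a joint): Cam lever on the stop, rad: 0 = up and free (leaning 0.17 rad from the vertical towards the tray's far side, +x); 1.7 = fully down across the channel towards the robot (-x), 2.6 degrees above level: clamped. Turns about an axis along the tray's y with 1 to 10 N at the knob and stays where it is left; the cam bites from about 0.85 on.
- lever_knob (a point): Centre of the red ball knob (20 mm across) at the lever's end, 64 mm from the hinge. Down, it is about 45 mm above the table and 20 mm to the near side of the channel's centre line.
- lever_hinge (a point): Middle of the lever's hinge axis, which moves with the stop: over the rail (tray x = +42 mm), 78 mm behind the stop's face, 42 mm above the table. The lever is 12 mm wide; cheeks on both sides stand to 51 mm above the table.
- box1: Grey-green plastic slide box with a dark seam and a white label under the tab, 56 mm long (its x) by 42 mm wide (its y) by 55 mm high, about 90 g, standing on the table; it may be absent (None). Origin: centre of the underside; the tab is at the -x end, so a box filed rightly has its axes along the tray's.
- tab1 (a point): Middle of box1's red index tab (26 mm wide, 8 mm high, 4 mm thick), on the top edge of the box's -x end, 25 mm from its centre and 59 mm above its underside.
- box2: Grey-green plastic slide box with a dark seam and a white label under the tab, 56 mm long (its x) by 42 mm wide (its y) by 55 mm high, about 90 g, standing on the table; it may be absent (None). Origin: centre of the underside; the tab is at the -x end, so a box filed rightly has its axes along the tray's.
- tab2 (a point): Middle of box2's red index tab (26 mm wide, 8 mm high, 4 mm thick), on the top edge of the box's -x end, 25 mm from its centre and 59 mm above its underside.
- box3: Grey-green plastic slide box with a dark seam and a white label under the tab, 56 mm long (its x) by 42 mm wide (its y) by 55 mm high, about 90 g, standing on the table; it may be absent (None). Origin: centre of the underside; the tab is at the -x end, so a box filed rightly has its axes along the tray's.
- tab3 (a point): Middle of box3's red index tab (26 mm wide, 8 mm high, 4 mm thick), on the top edge of the box's -x end, 25 mm from its centre and 59 mm above its underside.
- box4: Grey-green plastic slide box with a dark seam and a white label under the tab, 56 mm long (its x) by 42 mm wide (its y) by 55 mm high, about 90 g, standing on the table; it may be absent (None). Origin: centre of the underside; the tab is at the -x end, so a box filed rightly has its axes along the tray's.
- tab4 (a point): Middle of box4's red index tab (26 mm wide, 8 mm high, 4 mm thick), on the top edge of the box's -x end, 25 mm from its centre and 59 mm above its underside.
- box5: Grey-green plastic slide box with a dark seam and a white label under the tab, 56 mm long (its x) by 42 mm wide (its y) by 55 mm high, about 90 g, standing on the table; it may be absent (None). Origin: centre of the underside; the tab is at the -x end, so a box filed rightly has its axes along the tray's.
- tab5 (a point): Middle of box5's red index tab (26 mm wide, 8 mm high, 4 mm thick), on the top edge of the box's -x end, 25 mm from its centre and 59 mm above its underside.
- clip_pot_a: Clear pot of clips with a black lid, 50 mm across, 40 mm high. Bystander. Origin: centre of the underside.
- clip_pot_b: A second pot of clips, the same. Bystander. Origin: centre of the underside.
- loupe: Black magnifying loupe, 44 mm across, 46 mm high. Bystander. Origin: centre of the underside.
- marker: White and blue marker pen lying down, 130 mm long, 16 mm thick. Bystander. Origin: centre of the underside.
- red_book: Small red book lying flat, 90 x 140 x 22 mm. Bystander. Origin: centre of the underside.
- tape_roll: Yellow roll of tape lying flat, 84 mm across, 24 mm high. Bystander. Origin: centre of the underside.
Not all that is in view belongs to the job. What is shaped like the box2 but yellow is not meant.

How it is judged:
By the outcome, as a careful person would: the job done as asked, in the order asked, and still so for the second after the job is handed in, with the robot touching nothing.
Of box1, box2, box3, box4, box5 only 3 to 5 are there at a start; the rules pass over those that are not, and their reading is None.
At some moment in a run one of box1, box2, box3, box4, box5 may be knocked a few centimetres aside while the robot is not near it.
It also fails if it takes over 210 s, if anything falls off the work surface, if the arm or the gripper's body presses on something with over 40 N, if the wrist force passes 120 N, or if a joint passes its speed limit or range.

## Robot

A 7-joint arm with a two-finger parallel gripper is mounted at the origin on the work surface. World frame = base frame: x ahead of the robot, y to its left, z up, the work surface at z = 0. Lengths are in mm, angles in rad, forces in N, time in s.
With the tool pointing down it reaches from about 425 to 925 mm from the base axis. Payload 6.8 kg.
Tool frame: the origin (TCP) lies between the finger pads; the fingertips stand finger_overhang ahead of it and the grasp point (between the pads) lies 11 mm behind it (finger_overhang is the distance from the TCP to the fingertips, in mm); z points along the fingers, y is the line along which they close (so a half turn about z gives the same grasp; the last joint's range is limited). The gripper opens to 88 mm and grips with 3 to 60 N. Pads are 20 mm wide; open, the fingers measure 115 mm over their backs; the gripper's body (75 mm by 178 mm) begins 61 mm behind the grasp point.
Start: joints at [-0.108, 0.477, 0.022, 1.555, -0.011, 1.109, -0.083], TCP at [675.016, 0.007, 230.664] pointing down, gripper open.
Joint ranges: [-2.96, 2.96], [-0.34, 2.1], [-1.41, 1.46], [0.24, 2.44], [-1.37, 4.51], [0.17, 1.92], [-2.96, 2.96]. Speed limits (rad/s): [2.39, 2.39, 3.14, 3.14, 3.14, 3.14, 3.14].

## Interface

Orientations are given as a rotation vector (axis times angle).
In Python, from plant import sense, capture, camera_model, finish_job, finger_overhang gives the robot as it stands.
- The arm moves only by the tool carry_out, never from a script. Its argument "targets" is a list of rows, each a list of 4 numbers: the shift along the tool's x, y, z in cm, then the turn about the tool's z in rad. A call has 1 to 20 rows; each row is the pose to reach, as a shift and turn from the pose commanded when the call began, along the tool's axes at that moment; what a row does not reach only later rows make up. A row lasts 1/10 s, in which the tool goes at most 50 mm and 8.59 degrees, less where a joint would pass 70% of its speed; a pose out of reach is approached as far as the arm can. A call with a gripper value outside its range is refused whole. "gripper" is the closure, from -1 (fully open) to 1 (shut), set as the call begins (left out, the last holds). The fingers move at their own pace and stop on an object; the grip force is fixed at half the most. Time passes only in rows, so rows that repeat a pose let the fingers close. It gives the time, the measured TCP pose, the force, the opening and the grip force at its end, in the units of the state.
- sense(): the state, without advancing time (a new reading comes with each control period).
- capture(name): name is "scene" or "side" or "wrist"; returns (picture, depth): 384x512x3 uint8, red, green, blue; 384x512 float32, mm along the optical axis (not along the pixel's ray), 0 where there is no reading.
- camera_model(name): a dict with "camera_matrix" (3x3 intrinsics, pixels), "view" (4x4, takes a point from world to camera coordinates). Camera axes: x right, y down, z forward; pixel columns grow to the right and rows downward; lengths in mm; the calibration is good to about 2 mm. A picture is of the moment at which its call begins: read the wrist's pose just before it. camera_model takes no time and is no camera call; for the wrist camera it gives the pose at the moment of the call.
- finish_job(): hands the job in; it is judged then, once.
The state is a dict: "time": time; "joint_positions": joint angles; "dq": joint speeds; "tau": joint torques, N m; "eef_pos": TCP position; "orientation": TCP orientation; "ft_force": force on the tool from outside, world axes, zero at the start; "ft_torque": the same for the moment, N m; "grip_width": opening from 0.0 (shut) to 1.0 (fully open); "finger_force": force on a finger pad.
Only numpy, scipy, OpenCV 4.12 (cv2) and the standard library are available. Lean on these libraries where they do the work, as an engineer would, in place of code of your own. Each camera call takes 0.05 s, during which the arm holds its last target. There are 200 camera calls.

## Working session

There is one attempt and no reset: what is moved stays moved. The work goes in short steps, Python scripts to look and compute and a tool call to move; the robot and the scene stay as the last step left them, time stands still between calls to the robot, and variables do not carry over. Pictures are saved under pics/ and viewed, at most 14 in all, crops included, and the job is handed in when it is done.

Besides the shell and the picture viewer there is one more tool, called in YAML: its name, and indented under it one key for each argument. carry_out: Moves the arm, as the interface text tells. Its arguments: {"type":"object","properties":{"targets":{"type":"array"},"gripper":{"type":"number"}},"required":["targets"]}

```bash
mkdir -p pics; cat > h.py <<'E'
import numpy as np, cv2
from plant import sense, capture, camera_model, finish_job, finger_overhang
def save(n,im): cv2.imwrite('pics/'+n+'.png',cv2.cvtColor(im,cv2.COLOR_RGB2BGR))
def ray(name,u,v,z,cm=None):
    c=cm or camera_model(name); K=np.array(c['camera_matrix']);V=np.array(c['view'])
    d=V[:3,:3].T@np.linalg.solve(K,[u,v,1.]); o=-V[:3,:3].T@V[:3,3]
    return o+d*(z-o[2])/d[2]
def cloud(name,D,cm=None):
    c=cm or camera_model(name); K=np.array(c['camera_matrix']);V=np.array(c['view'])
    v,u=np.indices(D.shape); P=np.stack([(u-K[0,2])/K[0,0]*D,(v-K[1,2])/K[1,1]*D,D],-1)
    return (P-V[:3,3])@V[:3,:3]
def proj(name,p,cm=None):
    c=cm or camera_model(name); K=np.array(c['camera_matrix']);V=np.array(c['view'])
    q=K@(V[:3,:3]@np.array(p,float)+V[:3,3]); return q[:2]/q[2]
E
python3 - <<'E'
from h import *
s=sense();print(s['eef_pos'],s['orientation'],s['time'],finger_overhang)
ims=[]
for n in ['scene','side','wrist']:
    im,D=capture(n); save(n+'0',im); np.savez('%s0.npz'%n,im=im,D=D,cm=camera_model(n))
    c=camera_model(n);V=np.array(c['view']);print(n,-V[:3,:3].T@V[:3,3],V[2,:3])
E
```

```text
[ 6.74441886e+02 -1.06588170e-02  2.29720011e+02] [-2.22061322e+00 -2.22070730e+00  2.10092681e-03] 0.0 8.0
scene [1320.0285146   506.4815784   862.51446065] [-0.6582951  -0.44186473 -0.60942852]
side [648.11767059 921.54400292 733.43803203] [-0.13694215 -0.83138445 -0.53855988]
wrist [675.74228497  83.15458812 384.31299708] [-0.00224808 -0.30156783 -0.95344207]
```

View pics/scene0.png

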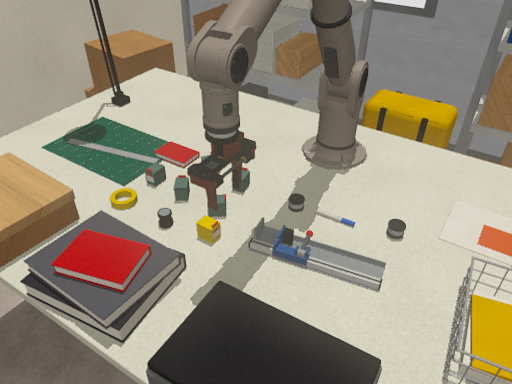

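View pics/side0.png

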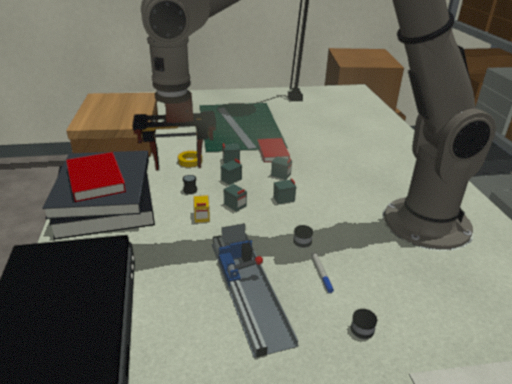

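View pics/wrist0.png

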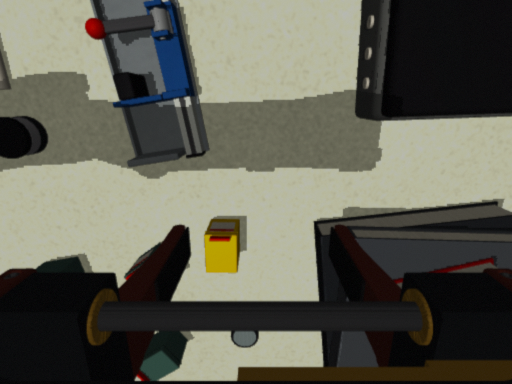

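The scene picture shows five grey-green boxes at (155,173), (181,187), (217,204), (242,178) and, half hidden behind the gripper, (208,165). The same five in the side view are at (231,153), (231,172), (235,197), (282,167) and (285,190). Things that could be confused with them: the yellow box at scene (208,228) is not meant. The red book at (178,153) and the big red book could be taken for tabs. The tray has its blue stop at scene (292,250), with the knob at (309,234) and side (259,261).

```bash
cat > m.py <<'E'
from h import *
def load(f):
    a=np.load(f,allow_pickle=True); return a['im'],a['D'],a['cm'].item()
def comps(mask,amin):
    n,l,st,c=cv2.connectedComponentsWithStats(mask.astype(np.uint8),connectivity=8)
    return [(l==i,st[i],c[i]) for i in range(1,n) if st[i][4]>=amin]
def masks(im):
    H=cv2.cvtColor(im,cv2.COLOR_RGB2HSV).astype(int)
    h,s,v=H[...,0],H[...,1],H[...,2]
    return dict(red=((h<8)|(h>172))&(s>150)&(v>90), green=(h>65)&(h<100)&(s>25)&(s<130)&(v>30)&(v<150), blue=(h>100)&(h<125)&(s>110)&(v>50))
def report(name,f):
    im,D,cm=load(f); P=cloud(name,D,cm); M=masks(im)
    for k,m in M.items():
        m=m&(D>0)&(P[...,2]>3)&(P[...,2]<90)&(P[...,0]>350)&(P[...,0]<950)&(abs(P[...,1])<480)
        for c,st,ce in comps(m,6 if k=='red' else 40):
            p=P[c]; top=p[p[:,2]>np.percentile(p[:,2],95)-4]
            print(name,k,st[4],'px',ce.round(),'med',np.median(p,0).round(),'topmean',top.mean(0).round(), 'z95',np.percentile(p[:,2],95).round())
if __name__=='__main__':
    import sys
    for n,f in zip(sys.argv[1::2],sys.argv[2::2]): report(n,f)
E
python3 m.py scene scene0.npz side side0.npz wrist wrist0.npz
```

```text
scene red 153 px [179. 157.] med [ 373. -438.   21.] topmean [ 373. -437.   22.] z95 24.0
scene red 8 px [149. 170.] med [ 533. -422.   61.] topmean [ 533. -419.   62.] z95 64.0
scene red 7 px [182. 176.] med [ 499. -308.   60.] topmean [ 499. -308.   60.] z95 62.0
scene red 7 px [224. 197.] med [ 507. -132.   60.] topmean [ 511. -130.   61.] z95 62.0
scene red 10 px [215. 224.] med [623. -79.  61.] topmean [625. -79.  62.] z95 64.0
scene red 23 px [309. 233.] med [509. 158.  58.] topmean [508. 158.  61.] z95 63.0
scene red 75 px [133. 276.] med [ 906. -105.   87.] topmean [ 902. -106.   87.] z95 89.0
scene green 90 px [155. 167.] med [ 501. -420.   54.] topmean [ 502. -421.   54.] z95 56.0
scene green 42 px [244. 174.] med [ 369. -153.   53.] topmean [ 373. -152.   54.] z95 56.0
scene green 119 px [181. 183.] med [ 520. -293.   54.] topmean [ 522. -292.   55.] z95 57.0
scene green 59 px [220. 199.] med [ 519. -139.   54.] topmean [ 519. -140.   54.] z95 56.0
scene blue 45 px [347. 222.] med [356. 210.  13.] topmean [356. 210.  14.] z95 16.0
scene blue 137 px [286. 249.] med [575. 12
[... 810 characters left out ...]
.] z95 50.0
side blue 62 px [327. 284.] med [355. 212.  15.] topmean [354. 211.  15.] z95 17.0
wrist red 248 px [93. 27.] med [508. 155.  60.] topmean [507. 155.  61.] z95 63.0
wrist red 40 px [219. 239.] med [625. -79.  63.] topmean [625. -79.  63.] z95 64.0
wrist red 13 px [128. 277.] med [ 502. -134.   63.] topmean [ 503. -134.   63.] z95 64.0
wrist red 17 px [140. 378.] med [ 497. -307.   63.] topmean [ 497. -308.   63.] z95 64.0
wrist green 711 px [158. 365.] med [ 522. -293.   55.] topmean [ 523. -293.   55.] z95 56.0
wrist blue 105 px [151.   4.] med [565. 179.  51.] topmean [566. 179.  51.] z95 53.0
wrist blue 1954 px [167.  66.] med [575. 121.  32.] topmean [550. 102.  52.] z95 53.0
```

carry_out:
  targets:
    - [5,-3,-2,0]
    - [10,-6,-4,0]
    - [15,-9,-6,0]
    - [20,-12,-6,0]
    - [23,-13.5,-6,0]
    - [23,-13.5,-6,0]
    - [23,-13.5,-6,0]
    - [23,-13.5,-6,0]

```text
time: 0.95
eef_pos: [539.9, 229.8, 290.5]
orientation: [2.22, 2.222, -0.001]
ft_force: [1.1, -0.1, 0.3]
grip_width: 1.001
finger_force: 0.0
```

```bash
python3 - <<'E'
from h import *
s=sense();print(s['eef_pos'],s['orientation'],s['joint_positions'])
for n in ['wrist','scene']:
    cm=camera_model(n);im,D=capture(n); save(n+'1',im); np.savez(n+'1.npz',im=im,D=D,cm=cm)
E
python3 m.py wrist wrist1.npz scene scene1.npz
```

```text
[539.94083141 229.84875796 290.50039114] [ 2.22014807e+00  2.22209486e+00 -7.21640509e-04] [-0.44834769  0.28446568 -0.07564815  1.69702342  0.0237306   1.16130211
 -0.52954679]
wrist red 9 px [311. 345.] med [628. -79.  63.] topmean [628. -79.  63.] z95 63.0
wrist green 62 px [252. 363.] med [ 528. -126.   55.] topmean [ 528. -126.   55.] z95 56.0
wrist green 334 px [169. 375.] med [ 379. -154.   55.] topmean [ 378. -154.   55.] z95 56.0
wrist blue 208 px [140. 172.] med [356. 210.  15.] topmean [355. 210.  15.] z95 17.0
wrist blue 580 px [281. 226.] med [576. 126.  31.] topmean [570. 153.  51.] z95 51.0
wrist blue 195 px [268. 253.] med [555.  88.  51.] topmean [539.  85.  52.] z95 53.0
scene red 153 px [178. 157.] med [ 374. -439.   21.] topmean [ 373. -437.   22.] z95 24.0
scene red 8 px [149. 170.] med [ 532. -422.   61.] topmean [ 533. -420.   61.] z95 62.0
scene red 7 px [182. 176.] med [ 497. -309.   60.] topmean [ 500. -306.   62.] z95 63.0
scene red 6 px [224. 197.] med [ 513. -128.   62.] topmean [ 513. -129.   63.] z95 65.0
scene red 7 px [215. 223.] med [621. -80.  60.] topmean [623. -80.  60.] z95 62.0
scene red 23 px [309. 233.] med [509. 158.  58.] topmean [508. 157.  59.] z95 61.0
scene red 75 px [135. 275.] med [ 898. -106.   87.] topmean [ 893. -108.   87.] z95 89.0
scene green 59 px [208. 159.] med [ 364. -308.   54.] topmean [ 365. -306.   55.] z95 57.0
scene green 87 px [155. 167.] med [ 502. -421.   54.] topmean [ 503. -422.   54.] z95 56.0
scene green 99 px [240. 174.] med [ 378. -162.   54.] topmean [ 379. -162.   55.] z95 57.0
scene green 117 px [181. 182.] med [ 521. -295.   54.] topmean [ 521. -293.   54.] z95 56.0
scene green 126 px [216. 199.] med [ 527. -151.   54.] topmean [ 527. -150.   54.] z95 56.0
scene blue 46 px [347. 222.] med [356. 209.  13.] topmean [355. 208.  14.] z95 16.0
scene blue 134 px [286. 249.] med [576. 123.  30.] topmean [576. 124.  31.] z95 32.0
```

View pics/wrist1.png

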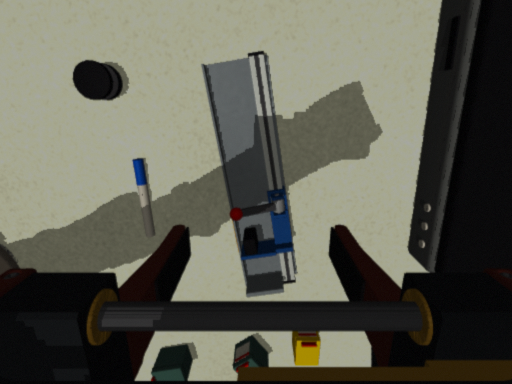

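The wrist picture shows the tray from (205,66) to (285,290), the knob at (236,214), the rib at (250,240), the stop face at about row 253 and the end plate at (264,290). The stop is close to the fixed end.

```bash
cat > tray.py <<'E'
from m import *
def fitside(P,m,a,b):  # line x = c0 + c1*y robust
    p=P[m]; q=np.polyfit(p[:,1],p[:,0],1); return q
for f in ['wrist1.npz']:
    im,D,cm=load(f);P=cloud('wrist',D,cm)
    x,y,z=P[...,0],P[...,1],P[...,2]
    m=(D>0)&(x>440)&(x<660)&(y>20)&(y<440)
    print('table z',np.median(z[m&(z<3)]))
    ee=m&(z>14)&(z<60)
    # edges per y bin for the tray body above lip height
    rows=[]
    for yy in range(60,400,10):
        s=m&(abs(y-yy)<5)
        a=s&(z>15)&(z<30)
        if a.sum()<5: continue
        xs=np.sort(x[a]); h=z[a]
        rows.append((yy,xs[0],xs[-1]))
        print(yy,'xmin %.0f xmax %.0f n %d zlo %.0f zhi %.0f'%(xs[0],xs[-1],a.sum(),np.median(z[a&(x<xs[0]+8)]),np.median(z[a&(x>xs[-1]-20)])))
    mm=ee.astype(np.uint8)
    pts=P[ee][:,:2].astype(np.float32)
    print('minAreaRect',cv2.minAreaRect(pts))
    box=cv2.boxPoints(cv2.minAreaRect(pts));print(box.round())
    fl=m&(z>2)&(z<6.5)&(y>200)&(x>470)&(x<580); print('floor z',np.median(z[fl]),fl.sum())
E
python3 tray.py
```

```text
table z 0.4610645817949046
60 xmin 508 xmax 595 n 68 zlo 20 zhi 23
70 xmin 506 xmax 593 n 69 zlo 20 zhi 23
80 xmin 505 xmax 514 n 21 zlo 20 zhi 21
90 xmin 504 xmax 565 n 86 zlo 20 zhi 24
100 xmin 502 xmax 585 n 22 zlo 20 zhi 30
110 xmin 501 xmax 588 n 67 zlo 19 zhi 30
120 xmin 497 xmax 589 n 21 zlo 20 zhi 29
130 xmin 496 xmax 587 n 14 zlo 20 zhi 30
150 xmin 494 xmax 584 n 11 zlo 20 zhi 30
160 xmin 493 xmax 584 n 21 zlo 20 zhi 24
170 xmin 491 xmax 577 n 17 zlo 20 zhi 23
180 xmin 489 xmax 578 n 39 zlo 20 zhi 26
190 xmin 487 xmax 579 n 108 zlo 20 zhi 23
200 xmin 486 xmax 574 n 98 zlo 20 zhi 23
210 xmin 485 xmax 572 n 105 zlo 20 zhi 23
220 xmin 483 xmax 570 n 97 zlo 20 zhi 23
230 xmin 481 xmax 569 n 111 zlo 20 zhi 23
240 xmin 480 xmax 567 n 109 zlo 20 zhi 23
250 xmin 478 xmax 565 n 104 zlo 20 zhi 23
260 xmin 477 xmax 564 n 113 zlo 20 zhi 23
270 xmin 476 xmax 562 n 114 zlo 20 zhi 23
280 xmin 473 xmax 560 n 119 zlo 20 zhi 23
290 xmin 472 xmax 559 n 121 zlo 21 zhi 23
300 xmin 470 xmax 557 n 132 zlo 20 zhi 23
310 xmin 469 xmax 556 n 121 zlo 21 zhi 23
320 xmin 467 xmax 554 n 137 zlo 20 zhi 23
330 xmin 466 xmax 553 n 120 zlo 21 zhi 23
340 xmin 464 xmax 551 n 142 zlo 20 zhi 23
350 xmin 462 xmax 550 n 142 zlo 20 zhi 23
360 xmin 461 xmax 548 n 135 zlo 20 zhi 23
370 xmin 525 xmax 547 n 126 zlo 23 zhi 23
380 xmin 525 xmax 545 n 27 zlo 25 zhi 25
minAreaRect ((531.4995727539062, 192.87730407714844), (92.29058074951172, 362.19476318359375), 8.985149383544922)
[[458. 365.]
 [514.   7.]
 [605.  21.]
 [549. 379.]]
floor z 4.405281925123124 5481
```

```bash
cat > tf.py <<'E'
from m import *
a=np.arctan(0.157); tx=np.array([np.cos(a),np.sin(a)]); ty=np.array([-np.sin(a),np.cos(a)]); O=np.array([522.9,191.6])
def T(p): p=np.asarray(p)[...,:2]-O; return np.stack([p@tx,p@ty],-1)
def W(x,y): return O+x*tx+y*ty
E
python3 - <<'E'
from tf import *
for n,f in [('wrist','wrist0.npz'),('wrist','wrist1.npz'),('scene','scene1.npz'),('side','side0.npz')]:
    im,D,cm=load(f);P=cloud(n,D,cm);t=T(P);M=masks(im);z=P[...,2]
    inr=(D>0)&(t[...,0]>-45)&(t[...,0]<65)&(abs(t[...,1])<190)
    pl=inr&(t[...,1]<-150)&(z>51)&(z<58)
    print(n,f,'plate y',np.percentile(t[pl][:,1],[2,50,98]).round(1),'x',np.percentile(t[pl][:,0],[2,98]).round(1),pl.sum(), 'z',np.median(z[pl]))
    st=inr&M['blue']&(z>49)&(z<56)&(t[...,0]<30)
    print('  stopplate y',np.percentile(t[st][:,1],[2,50,98]).round(1),'x',np.percentile(t[st][:,0],[2,98]).round(1),st.sum(),np.median(z[st]))
    kn=inr&M['red']&(z>40)
    if kn.sum(): p=P[kn]; print('  knob t',np.median(t[kn],0).round(1),'x',t[kn][:,0].min().round(),t[kn][:,0].max().round(),'y',t[kn][:,1].min().round(),t[kn][:,1].max().round(),'z',p[:,2].min().round(),p[:,2].max().round(),kn.sum())
    dk=inr&(im.max(2)<60)&(z>50)&(z<57)&(t[...,0]<10)
    if dk.sum():print('  rib',t[dk].min(0).round(),t[dk].max(0).round(),dk.sum())
# triangulate knob centre from colour centroids
rows=[];rhs=[]
for n,f in [('wrist','wrist0.npz'),('wrist','wrist1.npz'),('scene','scene1.npz'),('side','side0.npz')]:
    im,D,cm=load(f);P=cloud(n,D,cm);m=masks(im)['red'];z=P[...,2];t=T(P)
    m&=(abs(t[...,0]+18)<20)&(abs(t[...,1]+35)<40)&(z>30)&(z<75)
    v,u=np.nonzero(m)
    if len(u)<5: print(n,'none');continue
    (cx,cy),r=cv2.minEnclosingCircle(np.c_[u,v].astype(np.float32))
    K=np.array(cm['camera_matrix']);V=np.array(cm['view']);Mx=K@V[:3]
    print(n,f,cx,cy,r,'onto z45',T(ray(n,cx,cy,45,cm)))
    for c,i in((cx,0),(cy,1)): rows.append(c*Mx[2,:3]-Mx[i,:3]);rhs.append(Mx[i,3]-c*Mx[2,3])
X=np.linalg.lstsq(np.array(rows),np.array(rhs),rcond=None)[0];print('knob',X,T(X))
E
```

```text
wrist wrist0.npz plate y [-179.  -175.  -171.3] x [-29.5  29.6] 358 z 54.30085399629707
  stopplate y [-110.7 -108.  -105.2] x [-25.7  26.7] 247 52.484315924979704
  knob t [-20.3 -34. ] x -29.0 -13.0 y -41.0 -25.0 z 56.0 64.0 248
  rib [ -30. -178.] [ 10. -27.] 1059
wrist wrist1.npz plate y [-178.8 -173.8 -170.7] x [-30.2  28.6] 188 z 53.9079636481211
  stopplate y [-110.2 -107.3 -105.1] x [-27.3  25.5] 120 52.124581559603556
  rib [ -29. -173.] [ 10. -23.] 373
scene scene1.npz plate y [-177.5 -174.6 -170.5] x [-28.1  29.3] 33 z 53.33846016590142
  stopplate y [-109.  -106.8 -105.4] x [-22.9  19.9] 13 50.60319988518374
  knob t [-19.4 -30.6] x -28.0 -15.0 y -38.0 -24.0 z 54.0 62.0 23
  rib [-18. -81.] [-18. -81.] 1
side side0.npz plate y [-179.1 -173.3 -168.7] x [-29.8  27.7] 58 z 53.483474707812235
  stopplate y [-110.4 -106.6 -103.7] x [-26.4  26.2] 39 52.01360683152782
  knob t [-21.5 -28. ] x -29.0 -16.0 y -35.0 -22.0 z 51.0 63.0 34
  rib [ -21. -104.] [  6. -26.] 61
wrist wrist0.npz 93.0 27.421052932739258 9.631103515625 onto z45 [-28.13404967 -29.31478347]
wrist none
scene scene1.npz 309.5 233.0 2.6926822662353516 onto z45 [-32.54690948 -34.09596518]
side side0.npz 258.5 259.8333435058594 3.2059872150421143 onto z45 [-26.8248561  -42.84764107]
knob [505.1210148  156.46212455  54.57493536] [-23.01372559 -31.95514107]
```

carry_out:
  targets:
    - [-3,-1.5,4,0.15]
    - [-6,-3,8,0.3]
    - [-7.4,-3.3,12,0.45]
    - [-7.4,-3.3,16,0.6]
    - [-7.4,-3.3,17,0.75]
    - [-7.4,-3.3,17,0.9]
    - [-7.4,-3.3,17,1.05]
    - [-7.4,-3.3,17,1.2]
    - [-7.4,-3.3,17,1.35]
    - [-7.4,-3.3,17,1.415]
    - [-7.4,-3.3,17,1.415]
    - [-7.4,-3.3,17,1.415]
  gripper: -0.14

```text
time: 2.25
eef_pos: [507.5, 154.9, 120.6]
orientation: [3.131, 0.245, 0.0]
ft_force: [-0.4, 0.8, 0.3]
grip_width: 0.57
finger_force: 0.0
```

```bash
cat > look.py <<'E'
import sys
from tf import *
s=sense();k=sys.argv[1];print(s['eef_pos'].round(1) if hasattr(s['eef_pos'],'round') else s['eef_pos'],np.round(s['orientation'],3),s['time'],'q7',s['joint_positions'][6],'T',T(s['eef_pos']).round(1),'grip',s['grip_width'])
for n in sys.argv[2:]:
    cm=camera_model(n);im,D=capture(n); save(n+k,im); np.savez(n+k+'.npz',im=im,D=D,cm=cm)
    P=cloud(n,D,cm);t=T(P);M=masks(im);z=P[...,2]
    inr=(D>0)&(t[...,0]>-45)&(t[...,0]<80)&(abs(t[...,1])<190)
    kn=inr&M['red']&(z>30)
    for c,st,ce in comps(kn,10): print(n,'red',ce.round(),st[4],'T',t[c].mean(0).round(1),'z',z[c].min().round(),z[c].max().round())
    b=inr&M['blue']&(z>48)&(z<56)&(t[...,0]<30)
    if b.sum()>10: print(n,'stop plate y',np.percentile(t[b][:,1],[2,50,98]).round(1))
E
python3 look.py 2 wrist scene side
```

```text
[507.5 154.9 120.6] [3.131 0.245 0.   ] 2.25 q7 -1.715982554220801 T [-20.9 -33.9] grip 0.5704135169268663
wrist red [258. 210.] 263 T [-19.6 -33.2] z 56.0 64.0
wrist stop plate y [-110.2 -107.6 -105.3]
scene red [309. 233.] 24 T [-19.2 -30.8] z 53.0 62.0
side red [258. 260.] 28 T [-21.5 -27.7] z 53.0 62.0
side stop plate y [-108.1 -106.6 -104.1]
```

View pics/wrist2.png

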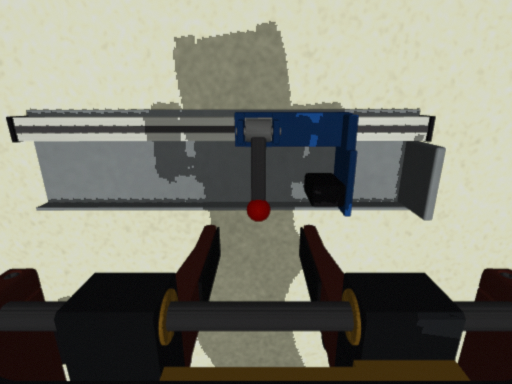

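The wrist picture shows the knob at (258,210), centred between the fingers, with the rib at (325,190) clear of the right finger. I'll lower onto the knob.

carry_out:
  targets:
    - [0,0,3,0]
    - [0,0,6,0]
    - [0,0,7.7,0]
    - [0,0,7.7,0]
    - [0,0,7.7,0]

```text
time: 2.9
eef_pos: [507.2, 155.9, 43.9]
orientation: [3.132, 0.245, -0.0]
ft_force: [-0.0, -0.4, 0.2]
grip_width: 0.576
finger_force: 0.0
```

carry_out:
  targets:
    - [0,0,0,0]
    - [0,0,0,0]
    - [0,0,0,0]
    - [0,0,0,0]
    - [0,0,0,0]
    - [0,0,0,0]
  gripper: 1

```text
time: 3.5
eef_pos: [507.2, 155.8, 43.8]
orientation: [3.132, 0.244, 0.001]
ft_force: [0.2, -1.1, 0.6]
grip_width: 0.213
finger_force: 30.0
```

carry_out:
  targets:
    - [0.19,0,-0.72,0]
    - [0.49,0,-1.5,0]
    - [0.89,0,-2.24,0]
    - [1.39,0,-2.91,0]
    - [1.97,0,-3.52,0]
    - [2.62,0,-4.04,0]
    - [3.33,0,-4.48,0]
    - [4.1,0,-4.81,0]
    - [4.9,0,-5.05,0]
    - [5.73,0,-5.18,0]
    - [6.51,0,-5.2,0]
    - [7.35,0,-5.11,0]
    - [7.4,0,-5.1,0]
    - [7.4,0,-5.1,0]

```text
time: 4.9
eef_pos: [580.7, 167.7, 94.6]
orientation: [-3.132, -0.244, -0.001]
ft_force: [0.5, -0.4, 0.0]
grip_width: 0.004
finger_force: 0.0
```

carry_out:
  targets:
    - [0,0,0,0]
    - [0,0,0,0]
    - [0,0,-2,0]
    - [0,0,-5,0]
    - [0,0,-6,0]
    - [0,0,-6,0]
  gripper: -0.14

```text
time: 5.5
eef_pos: [581.1, 167.8, 156.2]
orientation: [-3.131, -0.244, -0.005]
ft_force: [0.1, -0.3, -0.2]
grip_width: 0.512
finger_force: 0.0
```

```bash
python3 look.py 3 wrist scene side
```

```text
[581.1 167.8 156.2] [-3.131 -0.244 -0.005] 5.5 q7 -1.686241417098865 T [ 53.8 -32.5] grip 0.5122637325887406
wrist red [260. 256.] 107 T [ 22.6 -32.8] z 109.0 114.0
wrist stop plate y [-110.3 -107.5 -104.9]
scene red [306. 229.] 31 T [ 24.  -30.6] z 100.0 113.0
scene stop plate y [-108.7 -106.2 -104.7]
side red [241. 247.] 32 T [ 19.9 -26.8] z 103.0 114.0
side stop plate y [-111.5 -106.6 -102.3]
```

The fingers slipped off near the top. The knob is at tray x 22, z 103, so the lever is about 0.45 rad short. I'll push it the rest of the way with shut fingers.

carry_out:
  targets:
    - [-3,0,0,0]
    - [-6,0,0,0]
    - [-6.2,0,0,0]
    - [-6.2,0,3,0]
    - [-6.2,0,5.3,0]
    - [-6.2,0,5.3,0]
    - [-5,0,5.3,0]
    - [-4,0,5.3,0]
    - [-3.2,0,5.3,0]
    - [-2.6,0,5.3,0]
    - [-2.2,0,5.3,0]
    - [-2,0,5.3,0]
    - [-2,0,5.3,0]
  gripper: 1

```text
time: 6.95
eef_pos: [558.5, 164.1, 101.5]
orientation: [3.132, 0.245, -0.007]
ft_force: [-6.9, -1.8, 5.2]
grip_width: 0.004
finger_force: 3.6
```

```bash
python3 look.py 4 wrist scene side
```

```text
[558.5 164.1 101.5] [ 3.132  0.245 -0.007] 6.95 q7 -1.6792915989260473 T [ 30.9 -32.6] grip 0.003753481913441759
wrist red [259. 219.] 436 T [ 54.9 -32.9] z 110.0 117.0
wrist stop plate y [-110.3 -107.3 -104.9]
scene red [302. 236.] 38 T [ 55.4 -30.5] z 102.0 115.0
scene stop plate y [-109.1 -106.5 -104.4]
side red [227. 248.] 36 T [ 52.2 -27.5] z 104.0 115.0
```

carry_out:
  targets:
    - [-2,0,0,0]
    - [-3,0,-4,0]
    - [-4,0,-7,0]
    - [-4.1,2,-7,-0.15]
    - [-4.1,5,-7,-0.3]
    - [-4.1,5.85,-7,-0.45]
    - [-4.1,5.85,-7,-0.6]
    - [-4.1,5.85,-7,-0.75]
    - [-4.1,5.85,-7,-0.9]
    - [-4.1,5.85,-7,-1.05]
    - [-4.1,5.85,-7,-1.2]
    - [-4.1,5.85,-7,-1.35]
    - [-4.1,5.85,-7,-1.5]
    - [-4.1,5.85,-7,-1.571]
    - [-4.1,5.85,-7,-1.571]
    - [-4.1,5.85,-7,-1.571]
  gripper: 0.09

```text
time: 8.7
eef_pos: [529.2, 100.2, 171.8]
orientation: [2.044, 2.385, 0.001]
ft_force: [-0.1, 0.6, 0.2]
grip_width: 0.457
finger_force: 0.0
```

```bash
python3 look.py 5 wrist; python3 - <<'E'
from tf import *
im,D,cm=load('wrist5.npz');P=cloud('wrist',D,cm);t=T(P);z=P[...,2]
m=(D>0)&(t[...,1]>-103)&(t[...,1]<-60)&(z>48)&(z<56)&(t[...,0]<25)&(t[...,0]>-40)
print('rib x',np.percentile(t[m][:,0],[2,98]),'y',np.percentile(t[m][:,1],[2,98]),m.sum(),np.median(z[m]))
m=(D>0)&(t[...,1]>-100)&(t[...,1]<-30)&(z>28)&(z<35)&(t[...,0]<65)&(t[...,0]>5)
print('saddle x',np.percentile(t[m][:,0],[2,98]))
E
```

```text
[529.2 100.2 171.8] [2.044e+00 2.385e+00 1.000e-03] 8.7 q7 -0.16960132973350125 T [ -7.9 -91.3] grip 0.4570549064203371
wrist red [338. 130.] 138 T [ 50.5 -27.9] z 107.0 117.0
wrist stop plate y [-109.9 -107.5 -105.4]
rib x [-20.59843545  -1.48113109] y [-101.96078214  -77.48811126] 492 52.08257390144809
saddle x [27.24649547 54.45253401]
```

carry_out:
  targets:
    - [0,-0.3,4,0]
    - [0,-0.3,8,0]
    - [0,-0.3,11,0]
    - [0,-0.3,13,0]
    - [0,-0.3,13.6,0]
    - [0,-0.3,13.6,0]
    - [0,-0.3,13.6,0]

```text
time: 9.45
eef_pos: [526.8, 100.0, 36.6]
orientation: [2.041, 2.387, 0.002]
ft_force: [0.3, 0.9, -1.2]
grip_width: 0.454
finger_force: 0.0
```

carry_out:
  targets:
    - [0,0,0,0]
    - [0,0,0,0]
    - [0,0,0,0]
    - [0,0,0,0]
    - [0,0,0,0]
  gripper: 1

```text
time: 9.95
eef_pos: [525.6, 99.7, 36.3]
orientation: [-2.041, -2.388, 0.001]
ft_force: [-3.8, -0.3, 7.0]
grip_width: 0.228
finger_force: 30.0
```

carry_out:
  targets:
    - [1,0,0,0]
    - [2.5,0,0,0]
    - [4,0,0,0]
    - [5.5,0,0,0]
    - [7,0,0,0]
    - [8.5,0,0,0]
    - [10,0,0,0]
    - [11.5,0,0,0]
    - [13,0,0,0]
    - [14.5,0,0,0]
    - [16,0,0,0]
    - [17,0,0,0]
    - [17.6,0,0,0]
    - [17.6,0,0,0]
    - [17.6,0,0,0]

```text
time: 11.45
eef_pos: [497.9, 274.7, 36.3]
orientation: [-2.04, -2.388, -0.0]
ft_force: [-3.5, 1.0, 5.6]
grip_width: 0.226
finger_force: 30.0
```

carry_out:
  targets:
    - [0,0,0,0]
    - [0,0,0,0]
    - [0,0,0,0]
    - [0,0,-4,0]
    - [0,0,-8,0]
    - [0,0,-12,0]
    - [0,0,-15,0]
    - [-5,0,-17,0]
    - [-10,0,-20,0]
    - [-15,0,-22,0]
    - [-20,0,-24,0]
    - [-25,0,-25,0]
    - [-30,0,-25,0]
    - [-30,0,-25,0]
    - [-30,0,-25,0]
  gripper: 0.09

```text
time: 12.95
eef_pos: [545.4, -27.4, 286.0]
orientation: [2.049, 2.379, -0.001]
ft_force: [-0.0, 0.9, -0.8]
grip_width: 0.457
finger_force: 0.0
```

```bash
python3 look.py 6 wrist scene side; python3 m.py wrist wrist6.npz scene scene6.npz
```

```text
[545.4 -27.4 286. ] [ 2.049e+00  2.379e+00 -1.000e-03] 12.95 q7 0.11021124722587278 T [ -11.7 -219.8] grip 0.4570650155618663
scene red [371. 257.] 37 T [ 55.4 144.8] z 105.0 115.0
scene stop plate y [67.  69.5 71.1]
side red [251. 306.] 65 T [ 51.1 147.2] z 104.0 116.0
side stop plate y [65.1 70.2 72.8]
wrist red 34 px [308. 210.] med [624. -79.  63.] topmean [624. -79.  62.] z95 64.0
wrist red 16 px [230. 229.] med [ 517. -125.   62.] topmean [ 517. -125.   62.] z95 64.0
wrist red 30 px [114. 242.] med [ 352. -170.   63.] topmean [ 352. -170.   64.] z95 65.0
wrist green 615 px [238. 243.] med [ 530. -151.   55.] topmean [ 532. -150.   55.] z95 56.0
wrist green 878 px [134. 237.] med [ 378. -162.   55.] topmean [ 378. -162.   55.] z95 57.0
scene red 154 px [179. 156.] med [ 373. -438.   21.] topmean [ 374. -439.   22.] z95 24.0
scene red 8 px [243. 168.] med [ 352. -168.   61.] topmean [ 354. -170.   62.] z95 63.0
scene red 7 px [149. 170.] med [ 533. -421.   61.] topmean [ 533. -420.   63.] z95 64.0
scene red 6 px [182. 176.] med [ 502. -307.   62.] topmean [ 502. -309.   62.] z95 
[... 190 characters left out ...]
 [134. 276.] med [ 907. -105.   87.] topmean [ 898. -107.   87.] z95 89.0
scene green 61 px [208. 159.] med [ 364. -308.   54.] topmean [ 365. -307.   55.] z95 57.0
scene green 88 px [155. 167.] med [ 502. -420.   54.] topmean [ 506. -421.   55.] z95 57.0
scene green 100 px [240. 174.] med [ 378. -162.   54.] topmean [ 379. -162.   54.] z95 56.0
scene green 117 px [181. 182.] med [ 521. -292.   54.] topmean [ 522. -292.   54.] z95 57.0
scene green 132 px [216. 199.] med [ 527. -151.   53.] topmean [ 527. -150.   54.] z95 56.0
scene blue 47 px [348. 222.] med [357. 211.  13.] topmean [356. 210.  14.] z95 16.0
scene blue 148 px [350. 270.] med [547. 297.  30.] topmean [548. 297.  30.] z95 33.0
```

View pics/wrist6.png

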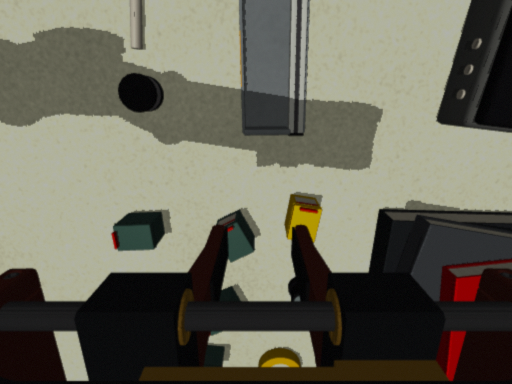

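The wrist picture shows box C at (238,240) with its tab toward (230,228), box D at (138,230) with its tab at (115,240), and the yellow decoy at (303,215). The stop is open at about 236 mm. I choose box C first and check it close up, with a tool to measure centre and yaw.

```bash
cat > box.py <<'E'
import sys
from scipy.spatial.transform import Rotation as Rn
from tf import *
def wrap(a): return (a+np.pi)%(2*np.pi)-np.pi
def measure(n,im,D,cm,xy):
    P=cloud(n,D,cm);z=P[...,2];d=np.hypot(P[...,0]-xy[0],P[...,1]-xy[1])
    M=masks(im);near=(D>0)&(d<55)
    green=near&M['green']
    top=near&(z>51)&(z<58.5)&~M['red']
    if top.sum()<20: return None
    cs=comps(top,20); c=max(cs,key=lambda q:q[1][4])[0]
    hsv=np.median(cv2.cvtColor(im,cv2.COLOR_RGB2HSV)[c],0)
    r=cv2.minAreaRect(P[c][:,:2].astype(np.float32))
    red=near&M['red']&(z>50)
    tab=P[red][:,:2].mean(0) if red.sum()>2 else None
    (cx,cy),(w,h),an=r; an=np.radians(an)
    if w<h: an+=np.pi/2
    yaw=an
    if tab is not None:
        dv=np.array([cx,cy])-tab
        if dv@[np.cos(yaw),np.sin(yaw)]<0: yaw+=np.pi
    return np.array([cx,cy]),wrap(yaw),sorted((w,h)),tab,np.median(z[c]),hsv
if __name__=='__main__':
    k=sys.argv[1];xy=[float(v) for v in sys.argv[2:4]]; cams=sys.argv[4:] or ['wrist']
    s=sense();R=Rn.from_rotvec(s['orientation']).as_matrix();e=np.array(s['eef_pos'])
    hx=np.arctan2(R[1,0],R[0,0]); hy=np.arctan2(R[1,1],R[0,1])
    print('TCP',e.round(1),'q',np.round(s['joint_positions'],2),'t',s['time'],'hy %.3f'%hy)
    for n in cams:
        cm=camera_model(n);im,D=capture(n);save(n+k,im);np.savez(n+k+'.npz',im=im,D=D,cm=cm)
        o=measure(n,im,D,cm,xy)
        if o is None: print(n,'nothing');continue
        c,yaw,sz,tab,zt,hsv=o
        print(n,'centre',c.round(1),'yaw %.3f'%yaw,'size',np.round(sz,1),'tab',tab if tab is None else (tab.round(1),'tabdist %.1f'%np.hypot(*(c-tab))),'ztop %.1f'%zt,'hsv',hsv,'r %.0f'%np.hypot(*c))
        d=np.r_[c-e[:2],0]; print('   tool shift cm x %.2f y %.2f'%(d@R[:,0]/10,d@R[:,1]/10),'turn(+: tool y=box x) %.3f  (opp) %.3f'%(wrap(hy-yaw),wrap(hy-yaw-np.pi)))
E
python3 box.py 7 531 -150 wrist scene; python3 - <<'E'
from box import *
im,D,cm=load('wrist6.npz');
for xy in [(378,-162)]: print(measure('wrist',im,D,cm,xy))
save('crop7',cv2.resize(im[180:300,80:340],None,fx=3,fy=3,interpolation=cv2.INTER_CUBIC))
E
```

```text
TCP [545.  -21.3 285.4] q [-0.17  0.21  0.11  1.81 -0.03  1.12  0.11] t 13.1 hy 0.157
wrist centre [ 525.2 -150. ] yaw -0.937 size [42.2 55.9] tab (array([ 518. , -124.1]), 'tabdist 26.9') ztop 55.2 hsv [78. 87. 71.] r 546
   tool shift cm x -12.40 y -3.98 turn(+: tool y=box x) 1.095  (opp) -2.047
scene centre [ 527.3 -149. ] yaw -1.000 size [46.2 57. ] tab (array([ 510. , -129.9]), 'tabdist 25.8') ztop 53.7 hsv [ 71.  41. 122.] r 548
   tool shift cm x -12.33 y -3.75 turn(+: tool y=box x) 1.158  (opp) -1.984
(array([ 376.79544067, -163.89903259]), np.float64(0.18527330407291132), [42.162811279296875, 55.76980209350586], array([ 351.90172519, -167.92447943]), np.float64(55.37828559876826), array([79., 87., 72.]))
```

View pics/crop7.png

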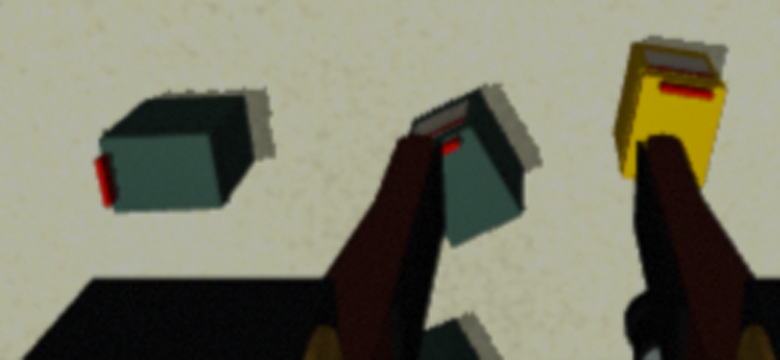

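The crop confirms box C: grey-green, with its red tab at crop (450,146) at the upper-left end. The yellow one on its right is the decoy.

carry_out:
  targets:
    - [-4,-1.5,3,0.14]
    - [-8,-3,6,0.28]
    - [-12,-3.8,8,0.42]
    - [-12.4,-3.8,8,0.56]
    - [-12.4,-3.8,8,0.7]
    - [-12.4,-3.8,8,0.84]
    - [-12.4,-3.8,8,0.98]
    - [-12.4,-3.8,8,1.1]
    - [-12.4,-3.8,8,1.1]
    - [-12.4,-3.8,8,1.1]
  gripper: -1

```text
time: 14.2
eef_pos: [527.2, -149.9, 205.5]
orientation: [-2.986, -0.976, 0.0]
ft_force: [-0.4, 0.1, 0.2]
grip_width: 1.001
finger_force: 0.0
```

```bash
python3 box.py 8 526 -150 wrist side
```

```text
TCP [ 527.2 -149.9  205.5] q [-0.13  0.31  0.36  1.91 -0.13  0.95 -0.65] t 14.2 hy -0.939
wrist centre [ 525.6 -150.2] yaw -0.940 size [41.5 56. ] tab (array([ 510.6, -130.1]), 'tabdist 25.1') ztop 55.4 hsv [78. 78. 74.] r 547
   tool shift cm x -0.15 y -0.08 turn(+: tool y=box x) 0.001  (opp) -3.140
side centre [ 525.9 -147.6] yaw -0.933 size [44.6 56.9] tab (array([ 509.9, -128.8]), 'tabdist 24.7') ztop 55.0 hsv [76. 59. 82.] r 546
   tool shift cm x 0.03 y -0.26 turn(+: tool y=box x) -0.005  (opp) 3.136
```

carry_out:
  targets:
    - [-0.1,-0.1,4,0]
    - [-0.1,-0.1,8,0]
    - [-0.1,-0.1,12,0]
    - [-0.1,-0.1,15,0]
    - [-0.1,-0.1,16.5,0]
    - [-0.1,-0.1,17.1,0]
    - [-0.1,-0.1,17.1,0]
    - [-0.1,-0.1,17.1,0]

```text
time: 15.1
eef_pos: [526.7, -151.2, 36.0]
orientation: [2.988, 0.968, 0.003]
ft_force: [0.8, 0.4, 0.3]
grip_width: 0.999
finger_force: 0.0
```

carry_out:
  targets:
    - [0,0,0,0]
    - [0,0,0,0]
    - [0,0,0,0]
    - [0,0,0,0]
    - [0,0,0,0]
    - [0,0,-2,0]
    - [0,0,-5,0]
    - [0,0,-8,0]
    - [0,0,-8,0]
  gripper: 1

```text
time: 16.0
eef_pos: [527.9, -151.7, 118.1]
orientation: [2.986, 0.967, 0.009]
ft_force: [1.1, 0.2, -1.0]
grip_width: 0.634
finger_force: 30.0
```

```bash
cat > place.py <<'E'
import sys
from box import *
s=sense();R=Rn.from_rotvec(s['orientation']).as_matrix();e=np.array(s['eef_pos'])
hy=np.arctan2(R[1,1],R[0,1]); g=W(float(sys.argv[1]),float(sys.argv[2])); d=np.r_[g-e[:2],0]
print('goal',g.round(1),'TCP',e.round(1),'T',T(e).round(1),'q7 %.2f'%s['joint_positions'][6],'t',s['time'],'grip',s['grip_width'])
print('tool shift cm x %.2f y %.2f'%(d@R[:,0]/10,d@R[:,1]/10),'turn %.3f opp %.3f'%(wrap(hy-a),wrap(hy-a-np.pi)))
E
python3 place.py 0 -147
```

```text
goal [545.7  46.4] TCP [ 527.9 -151.7  118.1] T [ -48.3 -339.9] q7 -0.59 t 16.0 grip 0.6344456909574004
tool shift cm x 13.05 y -15.00 turn -1.100 opp 2.041
```

carry_out:
  targets:
    - [2,-2.3,0,-0.1]
    - [4,-4.6,0,-0.22]
    - [6,-6.9,0,-0.35]
    - [8,-9.2,0,-0.49]
    - [10,-11.5,0,-0.63]
    - [12,-13.8,0,-0.77]
    - [13,-15,0,-0.91]
    - [13,-15,0,-1.05]
    - [13,-15,0,-1.1]
    - [13,-15,0,-1.1]
    - [13,-15,0,-1.1]

```text
time: 17.1
eef_pos: [542.4, 46.6, 114.0]
orientation: [-2.043, -2.385, 0.001]
ft_force: [0.7, -0.1, -1.2]
grip_width: 0.634
finger_force: 30.0
```

```bash
python3 place.py 0 -147; python3 look.py 9 wrist
```

```text
goal [545.7  46.4] TCP [542.4  46.6 114. ] T [  -3.2 -146.2] q7 -0.03 t 17.1 grip 0.6338594745555574
tool shift cm x -0.08 y 0.32 turn -0.002 opp 3.140
[542.4  46.6 114. ] [-2.043e+00 -2.385e+00  1.000e-03] 17.1 q7 -0.028367473436967747 T [  -3.2 -146.2] grip 0.6338594745555574
wrist red [210. 273.] 234 T [ -27.5 -146.5] z 141.0 144.0
```

View pics/wrist9.png

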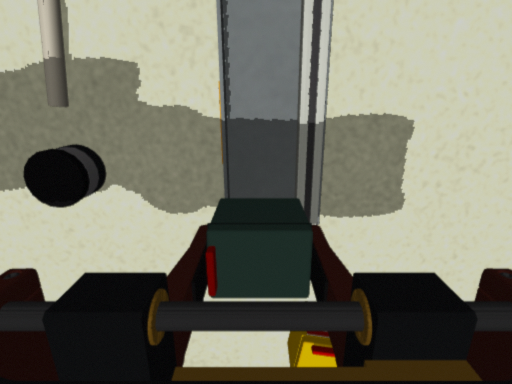

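Box C hangs upright in the hand at (258,255), with its tab on the near side at (211,272). I'll lower it.

carry_out:
  targets:
    - [-0.1,0.3,0,0]
    - [-0.1,0.3,3,0]
    - [-0.1,0.3,5,0]
    - [-0.1,0.3,6.5,0]
    - [-0.1,0.3,7.2,0]
    - [-0.1,0.3,7.5,0]
    - [-0.1,0.3,7.5,0]

```text
time: 17.85
eef_pos: [546.3, 46.3, 39.8]
orientation: [2.042, 2.387, 0.0]
ft_force: [0.8, 0.5, -1.0]
grip_width: 0.639
finger_force: 30.0
```

```bash
python3 place.py 0 -147; python3 -c "
from h import *
print(sense()['ft_force'])"
```

```text
goal [545.7  46.4] TCP [546.3  46.3  39.8] T [   0.5 -147.1] q7 -0.02 t 17.85 grip 0.6391173999389544
tool shift cm x 0.01 y -0.05 turn 0.000 opp -3.142
[ 0.79158038  0.53945459 -1.04296497]
```

carry_out:
  targets:
    - [0,0,0.2,0]
    - [0,0,0.2,0]

```text
time: 18.05
eef_pos: [546.8, 46.4, 38.9]
orientation: [2.041, 2.387, 0.002]
ft_force: [0.2, 0.2, 3.5]
grip_width: 0.633
finger_force: 30.0
```

carry_out:
  targets:
    - [0,0,0,0]
    - [0,0,0,0]
    - [0,0,0,0]
    - [0,0,-3,0]
    - [0,0,-7,0]
    - [0,0,-11,0]
    - [-4,-1,-14,0]
    - [-8,-2,-16,-0.1]
    - [-12,-3,-17,-0.2]
    - [-16,-4,-17,-0.3]
    - [-20,-5,-17,-0.4]
    - [-24,-6,-17,-0.46]
    - [-28,-7,-17,-0.46]
    - [-32,-7.7,-17,-0.46]
    - [-33.1,-7.7,-17,-0.46]
    - [-33.1,-7.7,-17,-0.46]
    - [-33.1,-7.7,-17,-0.46]
  gripper: -1

```text
time: 19.75
eef_pos: [521.7, -291.0, 207.4]
orientation: [-1.441, -2.791, -0.001]
ft_force: [-0.7, -0.5, -1.0]
grip_width: 0.998
finger_force: 0.0
```

```bash
python3 box.py 10 521 -293 wrist scene; python3 - <<'E'
from box import *
im,D,cm=load('scene10.npz');print(measure('scene',im,D,cm,W(0,-147)),W(0,-147))
E
```

```text
TCP [ 521.7 -291.   207.4] q [ 0.32  0.37  0.1   1.78 -0.05  0.99  1.06] t 19.75 hy 0.617
wrist centre [ 520.  -296.6] yaw 0.597 size [42.1 55.7] tab (array([ 493.4, -304.9]), 'tabdist 27.9') ztop 55.3 hsv [78. 90. 35.] r 599
   tool shift cm x -0.37 y -0.47 turn(+: tool y=box x) 0.020  (opp) -3.121
scene centre [ 520.  -296.3] yaw 0.617 size [41.4 57.9] tab (array([ 507.3, -303.4]), 'tabdist 14.6') ztop 54.2 hsv [53. 33. 85.] r 599
   tool shift cm x -0.34 y -0.44 turn(+: tool y=box x) 0.000  (opp) -3.141
(array([547.98620605,  41.84964371]), np.float64(0.13585985639698261), [51.71430969238281, 61.33625030517578], array([522.91299859,  43.63786132]), np.float64(56.452577067831925), array([ 69.,  40., 121.])) [545.69971545  46.37888247]
```

carry_out:
  targets:
    - [-0.4,-0.5,4,0.01]
    - [-0.4,-0.5,8,0.01]
    - [-0.4,-0.5,12,0.01]
    - [-0.4,-0.5,15,0.01]
    - [-0.4,-0.5,16.7,0.01]
    - [-0.4,-0.5,17.3,0.01]
    - [-0.4,-0.5,17.3,0.01]
    - [-0.4,-0.5,17.3,0.01]

```text
time: 20.65
eef_pos: [520.6, -298.5, 35.8]
orientation: [1.455, 2.782, 0.001]
ft_force: [-0.2, -0.9, 0.5]
grip_width: 1.003
finger_force: 0.0
```

carry_out:
  targets:
    - [0,0,0,0]
    - [0,0,0,0]
    - [0,0,0,0]
    - [0,0,0,0]
    - [0,0,0,0]
    - [0,0,-2,0]
    - [0,0,-5,0]
    - [0,0,-9,0]
    - [0,0,-9,0]
  gripper: 1

```text
time: 21.55
eef_pos: [522.5, -300.5, 129.6]
orientation: [1.454, 2.775, 0.001]
ft_force: [1.2, -1.3, -1.6]
grip_width: 0.635
finger_force: 30.0
```

```bash
python3 place.py 0 -102
```

```text
goal [538.7  90.8] TCP [ 522.5 -300.5  129.6] T [ -76.7 -486.1] q7 1.08 t 21.55 grip 0.6347732448902176
tool shift cm x 31.25 y 23.61 turn 0.450 opp -2.692
```

carry_out:
  targets:
    - [4,3,0,0]
    - [8,6,0,0.05]
    - [12,9,0,0.1]
    - [16,12.1,0,0.2]
    - [20,15.1,0,0.3]
    - [24,18.1,0,0.4]
    - [28,21.2,0,0.45]
    - [31.2,23.6,0,0.45]
    - [31.2,23.6,0,0.45]
    - [31.2,23.6,0,0.45]
    - [31.2,23.6,0,0.45]
    - [31.2,23.6,0,0.45]

```text
time: 22.75
eef_pos: [535.7, 90.0, 124.4]
orientation: [2.045, 2.385, -0.001]
ft_force: [0.1, -0.2, -0.4]
grip_width: 0.639
finger_force: 30.0
```

```bash
python3 place.py 0 -102; python3 look.py 11 wrist
```

```text
goal [538.7  90.8] TCP [535.7  90.  124.4] T [  -3.1 -102.4] q7 -0.07 t 22.75 grip 0.6386012338776339
tool shift cm x 0.04 y 0.31 turn -0.003 opp 3.139
[535.7  90.  124.4] [ 2.045e+00  2.385e+00 -1.000e-03] 22.75 q7 -0.07073223523356509 T [  -3.1 -102.4] grip 0.6386012338776339
wrist red [210. 269.] 244 T [-27.4 -99.9] z 151.0 154.0
```

carry_out:
  targets:
    - [0,0.25,0,0]
    - [0,0.25,3,0]
    - [0,0.25,6,0]
    - [0,0.25,7.8,0]
    - [0,0.25,8.4,0]
    - [0,0.25,8.65,0]
    - [0,0.25,8.65,0]

```text
time: 23.5
eef_pos: [538.6, 92.0, 39.0]
orientation: [2.043, 2.387, 0.0]
ft_force: [0.5, 0.1, -0.6]
grip_width: 0.633
finger_force: 30.0
```

```bash
python3 place.py 0 -102
```

```text
goal [538.7  90.8] TCP [538.6  92.   39. ] T [ 1.000e-01 -1.008e+02] q7 -0.05 t 23.5 grip 0.6329134376187284
tool shift cm x -0.12 y -0.01 turn -0.001 opp 3.141
```

carry_out:
  targets:
    - [-0.2,0,0,0]
    - [-0.2,0,0.15,0]
    - [-0.2,0,0.15,0]

```text
time: 23.8
eef_pos: [539.7, 90.3, 38.6]
orientation: [2.042, 2.386, 0.002]
ft_force: [-3.5, -0.6, 14.5]
grip_width: 0.64
finger_force: 30.0
```

carry_out:
  targets:
    - [0,0,0,0]
    - [0,0,0,0]
    - [0,0,0,0]
    - [0,0,-4,0]
    - [0,0,-8,0]
    - [0,0,-12,0.1]
    - [-4,-1,-16,0.25]
    - [-8,-2,-17,0.4]
    - [-12,-3,-17,0.55]
    - [-16,-4,-17,0.7]
    - [-20,-5,-17,0.85]
    - [-24,-6,-17,1.0]
    - [-28,-7,-17,1.15]
    - [-32,-8,-17,1.3]
    - [-36,-9,-17,1.45]
    - [-40,-10,-17,1.6]
    - [-44,-11,-17,1.75]
    - [-48,-11.6,-17,1.9]
    - [-49.9,-11.6,-17,2.05]
    - [-49.9,-11.6,-17,2.2]
  gripper: -1

```text
time: 25.8
eef_pos: [500.3, -424.2, 206.6]
orientation: [3.048, -0.751, -0.0]
ft_force: [0.2, 0.3, 0.4]
grip_width: 1.005
finger_force: 0.0
```

```bash
python3 box.py 12 502 -421 wrist scene side;python3 - <<'E'
from box import *
im,D,cm=load('scene12.npz')
for xy in [W(0,-147),W(0,-102),(378,-162),(365,-308)]: print(measure('scene',im,D,cm,xy))
E
```

```text
TCP [ 500.3 -424.2  206.6] q [ 0.1   0.56  0.74  1.67 -0.42  1.08 -1.09] t 25.8 hy -2.054
wrist centre [ 506.  -424.9] yaw -3.117 size [42.4 56.5] tab (array([ 529.5, -426.7]), 'tabdist 23.5') ztop 55.4 hsv [78. 82. 76.] r 661
   tool shift cm x 0.54 y -0.20 turn(+: tool y=box x) 1.063  (opp) -2.079
scene centre [ 507.1 -423.4] yaw -3.101 size [44.1 57.5] tab (array([ 531.1, -422.4]), 'tabdist 24.0') ztop 53.9 hsv [ 69.  45. 100.] r 661
   tool shift cm x 0.57 y -0.38 turn(+: tool y=box x) 1.046  (opp) -2.095
side centre [ 507.7 -424.6] yaw 0.056 size [50.6 54.9] tab None ztop 54.6 hsv [72. 49. 67.] r 662
   tool shift cm x 0.67 y -0.31 turn(+: tool y=box x) -2.110  (opp) 1.031
(array([546.47271729,  58.58545685]), np.float64(-1.414831842887608), [58.507999420166016, 86.00311279296875], array([520.04187516,  61.64513868]), np.float64(56.51313305488486), array([ 71.,  43., 119.]))
(array([544.65710449,  76.30088043]), np.float64(-1.4388165296585917), [57.308170318603516, 76.81898498535156], array([518.1670497 ,  74.63260181]), np.float64(56.7155959021739), array([ 71.,  43., 119.]))
(array([ 379.02575684, -163.82983398]), np.float64(0.22762205948951042), [42.728946685791016, 58.469417572021484], array([ 350.90355984, -168.58823629]), np.float64(53.86426854391951), array([ 70.,  40., 122.]))
(array([ 358.42327881, -304.55706787]), np.float64(2.5297304610377065), [51.627197265625, 55.60363006591797], None, np.float64(53.74845992268686), array([ 69.,  38., 122.]))
```

carry_out:
  targets:
    - [0.55,-0.2,0,0.15]
    - [0.55,-0.2,0,0.3]
    - [0.55,-0.2,0,0.45]
    - [0.55,-0.2,0,0.6]
    - [0.55,-0.2,0,0.75]
    - [0.55,-0.2,0,0.9]
    - [0.55,-0.2,2,1.05]
    - [0.55,-0.2,5,1.06]
    - [0.55,-0.2,9,1.06]
    - [0.55,-0.2,13,1.06]
    - [0.55,-0.2,15,1.06]
    - [0.55,-0.2,16,1.06]
    - [0.55,-0.2,16,1.06]

```text
time: 27.25
eef_pos: [507.4, -420.9, 46.4]
orientation: [-2.264, 2.178, 0.001]
ft_force: [0.5, 0.5, 1.7]
grip_width: 0.998
finger_force: 0.0
```

```bash
python3 box.py 13 506 -425 wrist
```

```text
TCP [ 507.4 -420.9   46.4] q [ 0.05  0.84  0.84  1.76 -0.78  0.91 -1.87] t 27.25 hy -3.103
wrist centre [ 506.5 -425.5] yaw -3.117 size [42.5 56.2] tab (array([ 531.8, -425.6]), 'tabdist 25.2') ztop 55.4 hsv [79. 89. 42.] r 662
   tool shift cm x 0.45 y 0.10 turn(+: tool y=box x) 0.015  (opp) -3.127
```

Correct 4.5 mm along tool x, then go down and grip.

carry_out:
  targets:
    - [0.45,0.1,0,0.02]
    - [0.45,0.1,0.6,0.02]
    - [0.45,0.1,1.2,0.02]
    - [0.45,0.1,1.2,0.02]

```text
time: 27.7
eef_pos: [506.4, -425.2, 34.0]
orientation: [-2.241, 2.201, 0.002]
ft_force: [0.4, 0.8, -0.1]
grip_width: 0.994
finger_force: 0.0
```

carry_out:
  targets:
    - [0,0,0,0]
    - [0,0,0,0]
    - [0,0,0,0]
    - [0,0,0,0]
    - [0,0,0,0]
    - [0,0,-2,0]
    - [0,0,-5,0]
    - [0,0,-9,0]
    - [0,0,-9,0]
  gripper: 1

```text
time: 28.6
eef_pos: [508.2, -429.0, 131.4]
orientation: [-2.24, 2.203, -0.015]
ft_force: [-0.3, -0.8, -0.2]
grip_width: 0.633
finger_force: 30.0
```

```bash
python3 place.py 0 -54
```

```text
goal [531.3 138.3] TCP [ 508.2 -429.   131.4] T [-110.8 -610.8] q7 -1.94 t 28.6 grip 0.6330722213411026
tool shift cm x -56.67 y -3.26 turn 3.003 opp -0.139
```

carry_out:
  targets:
    - [-3,0,-1,-0.15]
    - [-6,-0.3,-1,-0.3]
    - [-9,-0.5,-1,-0.45]
    - [-12,-0.7,-1,-0.6]
    - [-15,-0.9,-1,-0.75]
    - [-18,-1,-1,-0.9]
    - [-21,-1.2,-1,-1.05]
    - [-24,-1.4,-1,-1.2]
    - [-27,-1.6,-1,-1.35]
    - [-30,-1.8,-1,-1.5]
    - [-33,-2,-1,-1.65]
    - [-36,-2.1,-1,-1.8]
    - [-39,-2.3,-1,-1.95]
    - [-42,-2.5,-1,-2.1]
    - [-45,-2.7,-1,-2.25]
    - [-48,-2.9,-1,-2.4]
    - [-51,-3,-1,-2.55]
    - [-54,-3.1,-1,-2.7]
    - [-56,-3.2,-1,-2.85]
    - [-56.6,-3.2,-1,-3.0]

```text
time: 30.6
eef_pos: [528.5, 143.5, 135.2]
orientation: [-2.345, -2.09, -0.002]
ft_force: [-0.3, 0.1, -1.1]
grip_width: 0.634
finger_force: 30.0
```

```bash
python3 place.py 0 -55; python3 look.py 14 wrist
```

```text
goal [531.4 137.3] TCP [528.5 143.5 135.2] T [ -1.9 -48.4] q7 -0.39 t 30.6 grip 0.6337060963871521
tool shift cm x -0.58 y 0.36 turn -0.270 opp 2.871
[528.5 143.5 135.2] [-2.345e+00 -2.090e+00 -2.000e-03] 30.6 q7 -0.38803865223643136 T [ -1.9 -48.4] grip 0.6337060963871521
wrist red [210. 274.] 223 T [-25.3 -41.9] z 162.0 165.0
wrist red [262. 299.] 11 T [ -18.1 -118.8] z 66.0 156.0
wrist stop plate y [65.7 68.4 71.5]
```

carry_out:
  targets:
    - [-0.4,0.3,0,-0.13]
    - [-0.6,0.3,0,-0.27]
    - [-0.6,0.3,0,-0.27]
    - [-0.6,0.3,3,-0.27]
    - [-0.6,0.3,5.5,-0.27]
    - [-0.6,0.3,5.5,-0.27]

```text
time: 31.25
eef_pos: [529.2, 133.9, 77.7]
orientation: [-2.059, -2.371, 0.006]
ft_force: [-0.9, 0.0, -1.4]
grip_width: 0.637
finger_force: 30.0
```

```bash
python3 place.py 0 -55; python3 look.py 15 wrist
```

```text
goal [531.4 137.3] TCP [529.2 133.9  77.7] T [ -2.8 -58. ] q7 -0.13 t 31.25 grip 0.6365240826429863
tool shift cm x 0.31 y 0.27 turn -0.015 opp 3.127
[529.2 133.9  77.7] [-2.059 -2.371  0.006] 31.25 q7 -0.1288556006687707 T [ -2.8 -58. ] grip 0.6365240826429863
wrist red [208. 268.] 313 T [-26.8 -51.1] z 109.0 114.0
wrist red [229. 299.] 17 T [-20.4 -86.2] z 66.0 162.0
wrist red [232. 348.] 154 T [ -23.6 -149.1] z 31.0 68.0
wrist stop plate y [65.6 68.2 71.2]
```

View pics/wrist15.png

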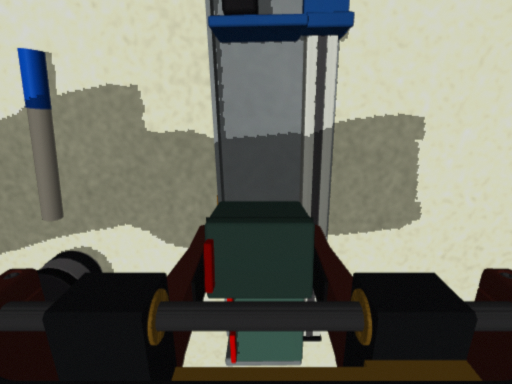

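The picture shows the held box at (258,250) with its tab at (208,268). Behind it is a filed box with its tab at (232,348), and the stop face is at row 25. The tab offset looks odd, so I'll re-measure at rest.

carry_out:
  targets:
    - [0.2,0.2,0,0]
    - [0.2,0.2,0,0]
    - [0.2,0.2,0,0]

```text
time: 31.6
eef_pos: [533.2, 136.8, 80.6]
orientation: [2.054, 2.376, 0.002]
ft_force: [0.7, 0.5, -0.8]
grip_width: 0.637
finger_force: 30.0
```

```bash
python3 place.py 0 -55; python3 look.py 16 wrist; python3 - <<'E'
from box import *
for k in '9','11','15','16':
    im,D,cm=load('wrist%s.npz'%k);V=np.array(cm['view']);P=cloud('wrist',D,cm)
    C=P@V[:3,:3].T+V[:3,3]
    M=masks(im)['red']; M[:,:190]=0;M[:,225:]=0;M[:230]=0
    M&=D>0; print(k,C[M].mean(0).round(1),M.sum(), 'camT',T((-V[:3,:3].T@V[:3,3])).round(1),(-V[:3,:3].T@V[:3,3])[2].round(1))
E
```

```text
goal [531.4 137.3] TCP [533.2 136.8  80.6] T [  1.6 -55.8] q7 -0.13 t 31.6 grip 0.6370129855195343
tool shift cm x 0.07 y -0.17 turn -0.011 opp 3.131
[533.2 136.8  80.6] [2.054e+00 2.376e+00 2.000e-03] 31.6 q7 -0.12783968545315114 T [  1.6 -55.8] grip 0.6370129855195343
wrist red [208. 268.] 312 T [-22.6 -49. ] z 112.0 117.0
wrist red [223. 299.] 17 T [-19.8 -85.4] z 66.0 164.0
wrist red [226. 348.] 145 T [ -23.4 -148. ] z 45.0 68.0
wrist stop plate y [65.6 68.2 71.1]
9 [-25.1  41.4 145.3] 234 camT [ -2.  -63.3] 268.4
11 [-25.1  38.9 144.4] 244 camT [ -1.8 -19.3] 278.8
15 [-25.   36.6 138.2] 313 camT [-0.  25.1] 232.0
16 [-25.   42.7 144.5] 348 camT [ 3.2 27.2] 235.0
```

```bash
python3 - <<'E'
from box import *
o=[]
for n in ['scene','side']:
    im,D=capture(n);cm=camera_model(n);np.savez(n+'17.npz',im=im,D=D,cm=cm)
    u,v=proj(n,[*W(0,-60),40],cm).astype(int);print(n,u,v)
    o.append(cv2.resize(im[max(v-55,0):v+55,u-70:u+70],None,fx=4,fy=4,interpolation=cv2.INTER_CUBIC)[:440,:])
o=np.vstack([x[:300] if 0 else cv2.resize(x,(380,298)) for x in o]);save('c17',o)
E
```

```text
scene 296 238
side 245 258
```

View pics/c17.png

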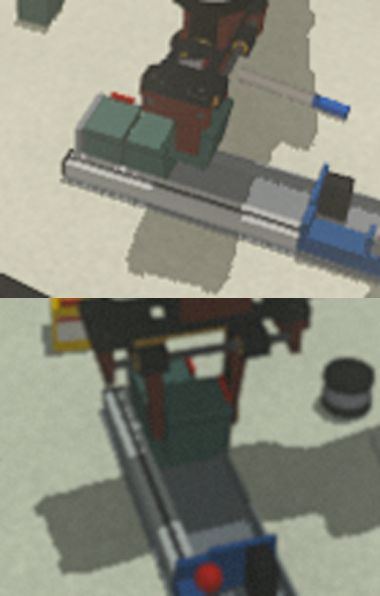

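Boxes 1 and 2 stand upright in the tray at the fixed end, as the scene crop shows at (110,125) and (148,140). The held box is upright just beyond them at (205,140). It was nudged about 6 mm up and +y in the grip, so I'll allow for that when lowering.

carry_out:
  targets:
    - [-0.3,-0.2,0,-0.01]
    - [-0.3,-0.2,1,-0.01]
    - [-0.3,-0.2,2,-0.01]
    - [-0.3,-0.2,3,-0.01]
    - [-0.3,-0.2,3.8,-0.01]
    - [-0.3,-0.2,4.2,-0.01]
    - [-0.3,-0.2,4.2,-0.01]

```text
time: 32.45
eef_pos: [530.4, 133.3, 36.8]
orientation: [-2.041, -2.387, 0.002]
ft_force: [-0.8, -0.2, -1.4]
grip_width: 0.635
finger_force: 30.0
```

```bash
python3 place.py 0 -55; python3 look.py 18 wrist scene; python3 - <<'E'
from box import *
im,D,cm=load('scene18.npz');P=cloud('scene',D,cm);t=T(P);z=P[...,2]
m=(D>0)&(z>53)&(z<60)&(abs(t[...,0])<26)&(t[...,1]>-168)&(t[...,1]<0)&masks(im)['green']
h=np.histogram(t[m][:,1],bins=np.arange(-170,0,5));print(list(zip(h[1].astype(int),h[0])))
E
```

```text
goal [531.4 137.3] TCP [530.4 133.3  36.8] T [ -1.6 -58.8] q7 -0.10 t 32.45 grip 0.6350071890950317
tool shift cm x 0.38 y 0.16 turn 0.000 opp -3.141
[530.4 133.3  36.8] [-2.041e+00 -2.387e+00  2.000e-03] 32.45 q7 -0.10256377948858361 T [ -1.6 -58.8] grip 0.6350071890950317
wrist red [208. 268.] 335 T [-25.7 -52.3] z 68.0 73.0
wrist red [218. 347.] 218 T [ -23.5 -104. ] z 66.0 69.0
scene red [271. 219.] 13 T [ -22.7 -146.5] z 61.0 67.0
scene red [371. 257.] 39 T [ 55.4 144.6] z 106.0 116.0
scene stop plate y [67.1 69.7 71.1]
[(np.int64(-170), np.int64(9)), (np.int64(-165), np.int64(18)), (np.int64(-160), np.int64(19)), (np.int64(-155), np.int64(16)), (np.int64(-150), np.int64(20)), (np.int64(-145), np.int64(17)), (np.int64(-140), np.int64(19)), (np.int64(-135), np.int64(20)), (np.int64(-130), np.int64(12)), (np.int64(-125), np.int64(4)), (np.int64(-120), np.int64(4)), (np.int64(-115), np.int64(1)), (np.int64(-110), np.int64(0)), (np.int64(-105), np.int64(0)), (np.int64(-100), np.int64(0)), (np.int64(-95), np.int64(0)), (np.int64(-90), np.int64(0)), (np.int64(-85), np.int64(0)), (np.int64(-80), np.int64(0)), (np.int64(-75), np.int64(0)), (np.int64(-70), np.int64(0)), (np.int64(-65), np.int64(0)), (np.int64(-60), np.int64(0)), (np.int64(-55), np.int64(0)), (np.int64(-50), np.int64(0)), (np.int64(-45), np.int64(0)), (np.int64(-40), np.int64(11)), (np.int64(-35), np.int64(2)), (np.int64(-30), np.int64(0)), (np.int64(-25), np.int64(0)), (np.int64(-20), np.int64(0)), (np.int64(-15), np.int64(0)), (np.int64(-10), np.int64(0))]
```

carry_out:
  targets:
    - [-0.3,0.1,0,0]
    - [-0.6,0.1,0,0]
    - [-0.6,0.1,0.3,0]
    - [-0.6,0.1,0.4,0]
    - [-0.6,0.1,0.4,0]

```text
time: 33.05
eef_pos: [533.7, 128.0, 35.2]
orientation: [2.042, 2.387, 0.003]
ft_force: [-4.2, 0.3, 14.4]
grip_width: 0.636
finger_force: 30.0
```

carry_out:
  targets:
    - [0,0,0,0]
    - [0,0,0,0]
    - [0,0,0,0]
    - [0,0,0,0]
    - [0,0,-4,0]
    - [0,0,-8,0]
    - [0,0,-12,0]
    - [-4,-2,-16,0]
    - [-8,-4,-18,0]
    - [-12,-6,-18,0]
    - [-16,-9,-18,0]
    - [-20,-11,-18,0]
    - [-24,-13,-18,0]
    - [-28,-16,-18,0]
    - [-32,-18,-18,0]
    - [-36,-20,-18,0]
    - [-39.5,-22,-18,0]
    - [-39.5,-23,-18,0]
    - [-39.5,-23,-18,0]
  gripper: -1

```text
time: 34.95
eef_pos: [365.4, -298.8, 213.4]
orientation: [-2.045, -2.383, 0.0]
ft_force: [0.9, 0.4, 0.2]
grip_width: 0.997
finger_force: 0.0
```

```bash
python3 box.py 19 364 -307 wrist side scene; python3 look.py 20 scene; python3 m.py scene scene20.npz | grep -E "green|red"
```

```text
TCP [ 365.4 -298.8  213.4] q [ 0.13  0.16  0.47  2.07 -0.09  0.93  0.81] t 34.95 hy 0.152
wrist centre [ 356.  -306.7] yaw -0.608 size [42.2 55.4] tab (array([ 330.3, -299.8]), 'tabdist 26.6') ztop 55.3 hsv [79. 90. 30.] r 470
   tool shift cm x -0.63 y -1.05 turn(+: tool y=box x) 0.760  (opp) -2.381
side centre [ 355.9 -305.6] yaw 2.571 size [45.1 57.9] tab None ztop 55.0 hsv [51. 29. 75.] r 469
   tool shift cm x -0.53 y -1.03 turn(+: tool y=box x) -2.418  (opp) 0.723
scene centre [ 359.1 -303.9] yaw 2.497 size [43.7 55.1] tab None ztop 53.6 hsv [50. 32. 90.] r 470
   tool shift cm x -0.41 y -0.69 turn(+: tool y=box x) -2.345  (opp) 0.797
[ 367.9 -296.7  213.5] [-2.038e+00 -2.390e+00 -1.000e-03] 35.1 q7 0.8088700107283495 T [-228.9 -458.4] grip 0.9991319266263459
scene red [270. 218.] 12 T [ -23.2 -150.1] z 61.0 68.0
scene red [284. 223.] 12 T [ -21.  -106.2] z 63.0 70.0
scene red [298. 227.] 14 T [-23.1 -64.5] z 63.0 67.0
scene red [371. 257.] 35 T [ 54.9 144.7] z 105.0 116.0
scene stop plate y [67.  69.7 70.9]
scene red 155 px [178. 156.] med [ 373. -438.   21.] topmean [ 375. -439.   22.] z95 25.0
scene red 12 px [270. 218.] med [524.  39.  64.] topmean [524.  39.  65.] z95 67.0
scene red 6 px [215. 223.] med [619. -79.  61.] topmean [620. -79.  62.] z95 63.0
scene red 12 px [284. 223.] med [518.  83.  66.] topmean [519.  85.  67.] z95 69.0
scene red 14 px [298. 227.] med [510. 124.  65.] topmean [510. 126.  66.] z95 67.0
scene red 31 px [143. 263.] med [ 861. -117.   87.] topmean [ 861. -116.   87.] z95 89.0
scene red 41 px [128. 284.] med [929. -99.  87.] topmean [927. -99.  87.] z95 89.0
scene green 572 px [281. 230.] med [543.  90.  58.] topmean [544.  87.  58.] z95 60.0
```

View pics/wrist19.png

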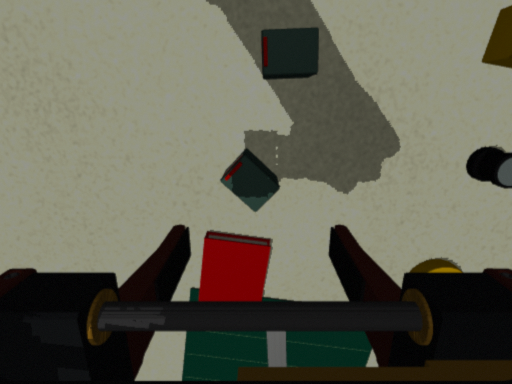

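The wrist picture shows box E at (250,180) with its tab at the upper left (233,170), box D at (290,52) with its tab at (266,52), and the red book at (235,265), clear of the fingers. All three filed boxes stand closely packed.

carry_out:
  targets:
    - [-0.8,-1.3,1,0.13]
    - [-0.8,-1.3,3,0.27]
    - [-0.8,-1.3,5,0.41]
    - [-0.8,-1.3,8,0.55]
    - [-0.8,-1.3,10,0.69]
    - [-0.8,-1.3,11,0.76]
    - [-0.8,-1.3,11,0.76]
    - [-0.8,-1.3,11,0.76]

```text
time: 35.95
eef_pos: [356.2, -307.6, 103.8]
orientation: [-2.779, -1.465, -0.0]
ft_force: [0.3, -0.9, 0.6]
grip_width: 1.001
finger_force: 0.0
```

```bash
python3 box.py 21 356 -306 wrist
```

```text
TCP [ 356.2 -307.6  103.8] q [ 0.12  0.36  0.55  2.17 -0.3   0.68  0.28] t 35.95 hy -0.600
wrist centre [ 356.1 -306.8] yaw -0.615 size [42.3 56.1] tab (array([ 332.4, -297.1]), 'tabdist 25.6') ztop 55.3 hsv [79. 88. 34.] r 470
   tool shift cm x 0.06 y -0.05 turn(+: tool y=box x) 0.015  (opp) -3.127
```

carry_out:
  targets:
    - [0.1,0,3,0.01]
    - [0.1,0,5.5,0.01]
    - [0.1,0,6.6,0.01]
    - [0.1,0,6.8,0.01]
    - [0.1,0,6.8,0.01]

```text
time: 36.5
eef_pos: [356.4, -307.7, 36.3]
orientation: [2.788, 1.446, 0.001]
ft_force: [-0.4, 0.0, 0.4]
grip_width: 0.998
finger_force: 0.0
```

carry_out:
  targets:
    - [0,0,0,0]
    - [0,0,0,0]
    - [0,0,0,0]
    - [0,0,0,0]
    - [0,0,0,0]
    - [0,0,-2,0]
    - [0,0,-5,0]
    - [0,0,-9,0]
    - [0,0,-9,0]
  gripper: 1

```text
time: 37.4
eef_pos: [358.1, -309.2, 129.3]
orientation: [2.784, 1.443, 0.007]
ft_force: [0.7, -1.1, -0.7]
grip_width: 0.635
finger_force: 30.0
```

```bash
python3 place.py 0 -13
```

```text
goal [524.9 178.8] TCP [ 358.1 -309.2  129.3] T [-240.5 -469.2] q7 0.24 t 37.4 grip 0.6351803174629843
tool shift cm x 49.49 y -14.50 turn -0.770 opp 2.371
```

carry_out:
  targets:
    - [3,-0.9,-1,0]
    - [7,-2.1,-1,0]
    - [11,-3.2,-1,-0.05]
    - [15,-4.4,-1,-0.12]
    - [19,-5.6,-1,-0.2]
    - [23,-6.7,-1,-0.28]
    - [27,-7.9,-1,-0.36]
    - [31,-9.1,-1,-0.44]
    - [35,-10.3,-1,-0.52]
    - [39,-11.4,-1,-0.6]
    - [43,-12.6,-1,-0.68]
    - [47,-13.8,-1,-0.77]
    - [49.5,-14.5,-1,-0.77]
    - [49.5,-14.5,-1,-0.77]
    - [49.5,-14.5,-1,-0.77]
    - [49.5,-14.5,-1,-0.77]

```text
time: 39.0
eef_pos: [522.0, 179.1, 135.0]
orientation: [-2.044, -2.386, 0.003]
ft_force: [-0.3, -0.9, -1.5]
grip_width: 0.634
finger_force: 30.0
```

```bash
python3 place.py 0 -13; python3 look.py 22 wrist
```

```text
goal [524.9 178.8] TCP [522.  179.1 135. ] T [ -2.8 -12.2] q7 -0.16 t 39.0 grip 0.6341619055301435
tool shift cm x -0.08 y 0.28 turn -0.002 opp 3.140
[522.  179.1 135. ] [-2.044 -2.386  0.003] 39.0 q7 -0.15840650768878645 T [ -2.8 -12.2] grip 0.6341619055301435
wrist red [210. 271.] 241 T [-27.1 -11.9] z 161.0 164.0
wrist red [238. 298.] 20 T [ -22.6 -102.1] z 66.0 69.0
wrist red [238. 340.] 83 T [ -23.6 -153.3] z 41.0 68.0
wrist stop plate y [66.1 68.5 71.5]
```

carry_out:
  targets:
    - [0,0.2,0,0]
    - [0,0.2,0,0]
    - [0,0.2,3,0]
    - [0,0.2,6,0]
    - [0,0.2,8,0]
    - [0,0.2,9.2,0]
    - [0,0.2,9.6,0]
    - [0,0.2,9.6,0]
    - [0,0.2,9.6,0]

```text
time: 39.95
eef_pos: [525.4, 181.2, 40.4]
orientation: [2.042, 2.387, 0.002]
ft_force: [-0.0, -0.1, -0.4]
grip_width: 0.636
finger_force: 30.0
```

```bash
python3 look.py 23 wrist scene
```

```text
[525.4 181.2  40.4] [2.042e+00 2.387e+00 2.000e-03] 39.95 q7 -0.11127571305535554 T [  0.8 -10.7] grip 0.6364033193221361
wrist red [210. 271.] 291 T [-23.4 -10.2] z 66.0 69.0
wrist red [216. 351.] 196 T [-23.4 -62.8] z 66.0 69.0
wrist stop plate y [65.8 68.6 71.4]
scene red [270. 218.] 11 T [ -23.1 -149.8] z 62.0 67.0
scene red [284. 223.] 13 T [ -21.8 -107. ] z 62.0 69.0
scene red [371. 257.] 41 T [ 55.6 144.6] z 104.0 116.0
scene stop plate y [66.8 69.8 71.6]
```

carry_out:
  targets:
    - [-0.3,0,0,0]
    - [-0.6,0,0,0]
    - [-0.6,0,0.15,0]
    - [-0.6,0,0.25,0]
    - [-0.6,0,0.25,0]

```text
time: 40.55
eef_pos: [526.1, 174.9, 39.8]
orientation: [-2.042, -2.387, -0.001]
ft_force: [-8.0, -2.1, 27.3]
grip_width: 0.639
finger_force: 30.0
```

carry_out:
  targets:
    - [0,0,0,0]
    - [0,0,0,0]
    - [0,0,0,0]
    - [0,0,0,0]
    - [0,0,-4,0]
    - [0,0,-8,0]
    - [0,0,-12,0]
    - [-4,-2,-16,0]
    - [-8,-4.5,-17,0]
    - [-12,-7,-17,0]
    - [-16,-9.5,-17,0]
    - [-20,-12,-17,0]
    - [-24,-14.5,-17,0]
    - [-28,-17,-17,0]
    - [-31,-19.3,-17,0]
    - [-31,-19.5,-17,0]
    - [-31,-19.5,-17,0]
    - [-31,-19.5,-17,0]
  gripper: -1

```text
time: 42.35
eef_pos: [381.7, -160.5, 207.1]
orientation: [2.04, 2.389, 0.0]
ft_force: [0.3, -0.2, 0.6]
grip_width: 1.001
finger_force: 0.0
```

```bash
python3 box.py 24 377 -163 wrist side; python3 look.py 25 scene
```

```text
TCP [ 381.7 -160.5  207.1] q [-0.25  0.06  0.53  2.2  -0.04  0.9   0.45] t 42.35 hy 0.157
wrist centre [ 376.3 -164.5] yaw 0.185 size [42.2 55.5] tab None ztop 55.3 hsv [79. 94. 28.] r 411
   tool shift cm x -0.31 y -0.60 turn(+: tool y=box x) -0.028  (opp) 3.114
side centre [ 377.8 -161.9] yaw 0.252 size [44.1 56. ] tab None ztop 55.1 hsv [66. 35. 63.] r 411
   tool shift cm x -0.08 y -0.41 turn(+: tool y=box x) -0.095  (opp) 3.047
[ 381.8 -160.3  207.1] [-2.039 -2.39   0.   ] 42.45 q7 0.45378760507345045 T [-193.9 -325.7] grip 0.9977016172034346
scene red [270. 218.] 12 T [ -22.  -149.4] z 63.0 68.0
scene red [284. 223.] 12 T [ -21.7 -106.5] z 62.0 69.0
scene red [299. 227.] 15 T [-23.7 -64.1] z 61.0 66.0
scene red [316. 232.] 15 T [-23.5 -15.2] z 62.0 67.0
scene red [371. 257.] 38 T [ 55.6 144.6] z 104.0 115.0
scene stop plate y [67.2 69.4 71.1]
```

carry_out:
  targets:
    - [-0.35,-0.5,3,-0.03]
    - [-0.35,-0.5,6,-0.03]
    - [-0.35,-0.5,9,-0.03]
    - [-0.35,-0.5,12,-0.03]
    - [-0.35,-0.5,12,-0.03]
    - [-0.35,-0.5,12,-0.03]

```text
time: 43.1
eef_pos: [376.8, -165.4, 87.3]
orientation: [-2.004, -2.418, 0.002]
ft_force: [0.7, -0.2, -0.0]
grip_width: 0.999
finger_force: 0.0
```

```bash
python3 box.py 26 377 -163 wrist
```

```text
TCP [ 376.8 -165.4   87.3] q [-0.15  0.3   0.48  2.31 -0.25  0.58  0.71] t 43.1 hy 0.187
wrist centre [ 376.2 -164.1] yaw 0.189 size [41.6 56. ] tab None ztop 55.3 hsv [79. 93. 32.] r 410
   tool shift cm x 0.14 y -0.04 turn(+: tool y=box x) -0.002  (opp) 3.139
```

carry_out:
  targets:
    - [0.1,0,2,0]
    - [0.1,0,4,0]
    - [0.1,0,5.1,0]
    - [0.1,0,5.1,0]
    - [0.1,0,5.1,0]

```text
time: 43.65
eef_pos: [377.2, -164.8, 37.0]
orientation: [2.005, 2.417, 0.001]
ft_force: [-0.7, 0.8, -0.3]
grip_width: 0.999
finger_force: 0.0
```

```bash
python3 place.py 0 30; python3 box.py 27 377 -163 wrist
```

```text
goal [518.2 221.2] TCP [ 377.2 -164.8   37. ] T [-199.3 -329.5] q7 0.80 t 43.65 grip 0.9989744254309789
tool shift cm x 35.34 y 21.00 turn 0.030 opp -3.111
TCP [ 377.2 -164.8   37. ] q [-0.07  0.41  0.39  2.33 -0.36  0.45  0.8 ] t 43.65 hy 0.186
wrist centre [ 376.2 -164.3] yaw 0.188 size [42.6 56.1] tab None ztop 55.3 hsv [78. 92. 36.] r 411
   tool shift cm x 0.07 y -0.08 turn(+: tool y=box x) -0.002  (opp) 3.140
```

carry_out:
  targets:
    - [0,0,0,0]
    - [0,0,0,0]
    - [0,0,0,0]
    - [0,0,0,0]
    - [0,0,0,0]
    - [0,0,-2,0]
    - [0,0,-5,0]
    - [0,0,-9,0]
    - [0,0,-10,0]
    - [0,0,-10,0]
  gripper: 1

```text
time: 44.7
eef_pos: [377.6, -164.5, 137.2]
orientation: [2.003, 2.417, 0.004]
ft_force: [-0.0, -0.5, -1.1]
grip_width: 0.634
finger_force: 30.0
```

```bash
python3 place.py 0 34
```

```text
goal [517.6 225.2] TCP [ 377.6 -164.5  137.2] T [-198.8 -329.3] q7 0.62 t 44.7 grip 0.63355323547752
tool shift cm x 35.70 y 20.99 turn 0.031 opp -3.111
```

carry_out:
  targets:
    - [3,1.8,-0.5,0]
    - [7,4.1,-0.5,0]
    - [11,6.5,-0.5,0]
    - [15,8.8,-0.5,0.01]
    - [19,11.2,-0.5,0.02]
    - [23,13.5,-0.5,0.03]
    - [27,15.9,-0.5,0.03]
    - [31,18.2,-0.5,0.03]
    - [34,20,-0.5,0.03]
    - [35.7,21,-0.5,0.03]
    - [35.7,21,-0.5,0.03]
    - [35.7,21,-0.5,0.03]
    - [35.7,21,-0.5,0.03]

```text
time: 46.0
eef_pos: [516.1, 223.1, 140.0]
orientation: [-2.043, -2.385, 0.004]
ft_force: [0.2, 0.5, -0.9]
grip_width: 0.635
finger_force: 30.0
```

```bash
python3 place.py 0 34; python3 look.py 28 wrist
```

```text
goal [517.6 225.2] TCP [516.1 223.1 140. ] T [-1.8 32.1] q7 -0.19 t 46.0 grip 0.6347093247187421
tool shift cm x 0.19 y 0.18 turn -0.002 opp 3.140
[516.1 223.1 140. ] [-2.043 -2.385  0.004] 46.0 q7 -0.1854074555284568 T [-1.8 32.1] grip 0.6347093247187421
wrist red [348.  51.] 872 T [ 50.  143.1] z 106.0 117.0
wrist red [210. 270.] 232 T [-26.1  33.1] z 166.0 168.0
wrist red [236. 298.] 24 T [-23.3 -61.5] z 57.0 68.0
wrist red [238. 339.] 62 T [ -22.7 -110.7] z 57.0 68.0
wrist red [238. 363.] 33 T [ -23.6 -142.8] z 38.0 68.0
wrist stop plate y [66.6 69.  71.1]
```

carry_out:
  targets:
    - [0.1,0.1,0,0]
    - [0.1,0.1,0,0]
    - [0.1,0.1,3,0]
    - [0.1,0.1,6,0]
    - [0.1,0.1,8,0]
    - [0.1,0.1,9.2,0]
    - [0.1,0.1,9.7,0]
    - [0.1,0.1,9.7,0]
    - [0.1,0.1,9.7,0]

```text
time: 46.95
eef_pos: [518.5, 226.4, 45.1]
orientation: [2.041, 2.387, 0.002]
ft_force: [0.1, -0.3, -1.8]
grip_width: 0.634
finger_force: 30.0
```

```bash
python3 look.py 29 wrist
```

```text
[518.5 226.4  45.1] [2.041e+00 2.387e+00 2.000e-03] 46.95 q7 -0.12751701362406442 T [ 1.1 35.1] grip 0.6335637813218538
wrist red [434.  19.] 2688 T [ 48.9 139.4] z 105.0 117.0
wrist red [211. 270.] 292 T [-23.1  35.9] z 70.0 73.0
wrist red [216. 346.] 197 T [-23.6 -18.2] z 51.0 68.0
wrist stop plate y [66.2 69.3 71.6]
```

carry_out:
  targets:
    - [0,0,0.2,0]
    - [0,0,0.4,0]
    - [0,0,0.4,0]

```text
time: 47.3
eef_pos: [518.0, 226.3, 40.3]
orientation: [2.041, 2.388, 0.001]
ft_force: [-0.1, -0.5, 0.1]
grip_width: 0.638
finger_force: 30.0
```

carry_out:
  targets:
    - [0,0,0,0]
    - [0,0,0,0]
    - [0,0,0,0]
    - [0,0,0,0]
    - [0,0,-4,0]
    - [0,0,-8,0]
    - [0,0,-12,0]
    - [0,0,-14,0]
  gripper: -1

```text
time: 48.1
eef_pos: [519.2, 226.6, 183.7]
orientation: [2.041, 2.386, 0.007]
ft_force: [0.4, 0.4, -0.0]
grip_width: 1.0
finger_force: 0.0
```

carry_out:
  targets:
    - [2,-0.6,0,0]
    - [5.1,-1.2,0,0]
    - [5.1,-1.2,0,0]
    - [5.1,-1.2,0,0]
    - [5.1,-1.2,0,0]
  gripper: 0.09

```text
time: 48.6
eef_pos: [498.3, 273.6, 180.0]
orientation: [2.043, 2.386, -0.001]
ft_force: [-0.2, 0.1, 0.7]
grip_width: 0.583
finger_force: 0.0
```

```bash
python3 place.py -11 86; python3 look.py 30 wrist scene; python3 - <<'E'
from tf import *
im,D,cm=load('wrist30.npz');P=cloud('wrist',D,cm);t=T(P);z=P[...,2]
m=(D>0)&(t[...,1]>74)&(t[...,1]<115)&(z>48)&(z<56)&(t[...,0]<25)&(t[...,0]>-40)
print('rib x',np.percentile(t[m][:,0],[2,98]),'y',np.percentile(t[m][:,1],[2,98]),m.sum(),np.median(z[m]))
E
```

```text
goal [498.7 274.9] TCP [498.3 273.6 180. ] T [-11.6  84.8] q7 -0.30 t 48.6 grip 0.5834579892076995
tool shift cm x 0.12 y 0.06 turn -0.001 opp 3.141
[498.3 273.6 180. ] [ 2.043e+00  2.386e+00 -1.000e-03] 48.6 q7 -0.30278826244711216 T [-11.6  84.8] grip 0.5834579892076995
wrist red [339. 128.] 177 T [ 50.  148.5] z 106.0 116.0
wrist red [247. 242.] 22 T [-23.9  28.7] z 66.0 68.0
wrist red [248. 280.] 81 T [-24.1 -17.6] z 58.0 69.0
wrist red [250. 346.] 68 T [ -23. -108.] z 57.0 68.0
wrist stop plate y [67.5 69.2 71.3]
scene red [270. 218.] 10 T [ -23.6 -151. ] z 63.0 67.0
scene red [284. 222.] 10 T [ -21.8 -106.8] z 64.0 67.0
scene red [299. 227.] 15 T [-23.1 -64. ] z 62.0 69.0
scene red [316. 232.] 14 T [-22.7 -14.7] z 62.0 68.0
scene red [334. 237.] 19 T [-23.1  37.2] z 57.0 68.0
scene red [371. 257.] 40 T [ 55.3 145. ] z 101.0 115.0
rib x [-20.61846629  -2.01926329] y [74.492811   99.23305338] 467 52.16234173494229
```

View pics/wrist30.png

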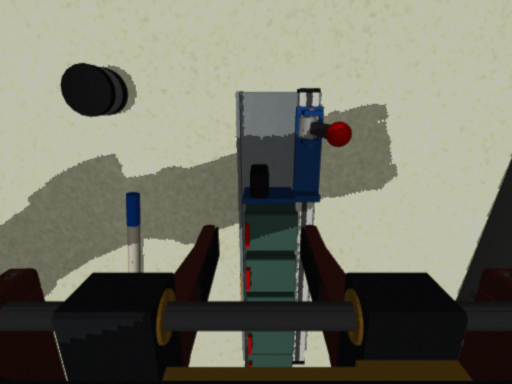

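The wrist picture shows all five boxes in the channel with tabs on the near side, at (247,235), (248,280), (250,346) and two further. The stop face is at row 195, the rib at (259,180) and the knob up at (339,133). Next I pinch the rib.

carry_out:
  targets:
    - [0.1,0.05,4,0]
    - [0.1,0.05,8,0]
    - [0.1,0.05,11,0]
    - [0.1,0.05,13.5,0]
    - [0.1,0.05,14.4,0]
    - [0.1,0.05,14.4,0]
    - [0.1,0.05,14.4,0]

```text
time: 49.4
eef_pos: [499.2, 275.7, 37.1]
orientation: [2.042, 2.387, 0.002]
ft_force: [0.6, 0.4, 1.2]
grip_width: 0.455
finger_force: 0.0
```

carry_out:
  targets:
    - [0,0,0,0]
    - [0,0,0,0]
    - [0,0,0,0]
    - [0,0,0,0]
    - [0,0,0,0]
    - [-0.5,0,0,0]
    - [-1,0,0,0]
    - [-1.4,0,0,0]
    - [-1.7,0,0,0]
    - [-2,0,0,0]
    - [-2,0,0,0]
  gripper: 1

```text
time: 50.5
eef_pos: [500.7, 256.7, 36.9]
orientation: [-2.04, -2.387, -0.0]
ft_force: [-4.2, 0.5, 6.1]
grip_width: 0.224
finger_force: 30.0
```

carry_out:
  targets:
    - [-0.1,0,0,0]
    - [-0.2,0,0,0]
    - [-0.3,0,0,0]
    - [-0.4,0,0,0]
    - [-0.4,0,0,0]

```text
time: 51.0
eef_pos: [501.3, 253.3, 36.9]
orientation: [-2.039, -2.388, -0.001]
ft_force: [-3.9, 1.9, 5.5]
grip_width: 0.228
finger_force: 30.0
```

carry_out:
  targets:
    - [-0.1,0,0,0]
    - [-0.2,0,0,0]
    - [-0.3,0,0,0]
    - [-0.3,0,0,0]

```text
time: 51.4
eef_pos: [501.7, 250.4, 36.9]
orientation: [-2.039, -2.388, -0.001]
ft_force: [-4.1, 1.2, 6.0]
grip_width: 0.224
finger_force: 30.0
```

carry_out:
  targets:
    - [-0.1,0,0,0]
    - [-0.2,0,0,0]
    - [-0.3,0,0,0]
    - [-0.3,0,0,0]

```text
time: 51.8
eef_pos: [501.9, 249.5, 36.9]
orientation: [-2.037, -2.388, -0.003]
ft_force: [-4.3, 8.2, 5.3]
grip_width: 0.227
finger_force: 30.0
```

carry_out:
  targets:
    - [-0.1,0,0,0]
    - [-0.2,0,0,0]
    - [-0.2,0,0,0]
    - [-0.2,0,0,0]

```text
time: 52.2
eef_pos: [501.9, 249.4, 36.9]
orientation: [-2.034, -2.388, -0.006]
ft_force: [-5.0, 11.8, 2.4]
grip_width: 0.227
finger_force: 30.0
```

```bash
python3 place.py -21 0; python3 look.py 31 scene side
```

```text
goal [502.2 188.3] TCP [501.9 249.4  36.9] T [-11.8  60.4] q7 -0.17 t 52.2 grip 0.22709572335772057
tool shift cm x -6.03 y -0.95 turn 0.004 opp -3.137
[501.9 249.4  36.9] [-2.034 -2.388 -0.006] 52.2 q7 -0.168893308380168 T [-11.8  60.4] grip 0.22709572335772057
scene red [270. 218.] 11 T [ -22.6 -149.6] z 62.0 67.0
scene red [284. 223.] 12 T [ -21.9 -106.5] z 60.0 69.0
scene red [299. 227.] 15 T [-21.7 -63.6] z 63.0 69.0
scene red [313. 231.] 16 T [-22.6 -22. ] z 59.0 69.0
scene red [360. 254.] 39 T [ 55.3 118.1] z 103.0 114.0
side red [248. 296.] 55 T [ 51.1 122.2] z 103.0 117.0
side stop plate y [38.  43.3 46.3]
```

The row is tight: the stop face is at about 40, meaning 210 mm for five boxes, and it pushes back with 12 N. I'll release, then check the stop and the room beyond the knob.

carry_out:
  targets:
    - [0,0,0,0]
    - [0,0,0,0]
    - [0,0,0,0]
    - [0,0,-4,0]
    - [0,0,-8,0]
    - [0,0,-12,0]
    - [0,0,-14,0]
    - [0,0,-14,0]
  gripper: 0.09

```text
time: 53.1
eef_pos: [505.5, 244.0, 179.4]
orientation: [2.042, 2.385, 0.009]
ft_force: [0.3, -0.0, -0.3]
grip_width: 0.458
finger_force: 0.0
```

```bash
python3 place.py 82 118; python3 look.py 32 wrist scene; python3 - <<'E'
from tf import *
for n in ['wrist','scene']:
    im,D,cm=load(n+'32.npz');P=cloud(n,D,cm);t=T(P);z=P[...,2]
    m=(D>0)&(t[...,0]>70)&(t[...,0]<180)&(t[...,1]>60)&(t[...,1]<180)
    print(n,'max z beyond tray',np.percentile(z[m],[50,99]) if m.any() else None)
im,D,cm=load('wrist32.npz');P=cloud('wrist',D,cm);t=T(P);z=P[...,2]
m=(D>0)&(abs(t[...,0])<15)&(t[...,1]<50)&(t[...,1]>-175)&(z<70)
h=[(y,np.median(z[m&(abs(t[...,1]-y)<1)]).round()) for y in range(-60,48,3) if (m&(abs(t[...,1]-y)<1)).sum()>3];print(h)
from scipy import stats
for ph in [100,90,80,70,60,50,40,30,20,12,6,2.6]:
    r=np.radians(ph);s,c=np.sin(r),np.cos(r);h=13.5;cx=10*s-h*(1-s)
    print(ph,'T x %.1f TCPz %.1f'%(42-64*c+(10+h)*s,42+64*s+np.sqrt(max(0,100-max(cx,0)**2))+8))
E
```

```text
goal [585.6 320.9] TCP [505.5 244.  179.4] T [-9.1 54.5] q7 -0.25 t 53.1 grip 0.4575995804821374
tool shift cm x 6.37 y 9.10 turn -0.001 opp 3.140
[505.5 244.  179.4] [2.042 2.385 0.009] 53.1 q7 -0.2508146022549429 T [-9.1 54.5] grip 0.4575995804821374
wrist red [335. 125.] 243 T [ 49.4 121.1] z 106.0 117.0
wrist red [244. 262.] 81 T [-23.8 -24.1] z 66.0 68.0
wrist red [245. 293.] 47 T [-23.8 -62.4] z 66.0 69.0
wrist red [246. 333.] 16 T [ -23.1 -118.1] z 59.0 69.0
wrist red [247. 354.] 61 T [ -23.4 -149.1] z 58.0 68.0
wrist stop plate y [40.4 42.4 44.5]
scene red [270. 218.] 10 T [ -21.7 -150.2] z 63.0 68.0
scene red [284. 223.] 11 T [ -21.7 -106.2] z 62.0 68.0
scene red [299. 227.] 15 T [-22.7 -63.9] z 62.0 69.0
scene red [313. 231.] 17 T [-23.1 -22.1] z 60.0 68.0
scene red [328. 235.] 17 T [-23.1  18.5] z 60.0 69.0
scene red [360. 254.] 37 T [ 55.6 118.3] z 100.0 115.0
wrist max z beyond tray [0.36959942 2.18843195]
scene max z beyond tray [ -0.90318651 291.37200751]
[(-60, np.float64(59.0)), (-57, np.float64(59.0)), (-54, np.float64(59.0)), (-51, np.float64(59.0)), (-48, np.float
[... 337 characters left out ...]
6, np.float64(59.0)), (-3, np.float64(59.0)), (0, np.float64(59.0)), (3, np.float64(59.0)), (6, np.float64(59.0)), (9, np.float64(59.0)), (12, np.float64(59.0)), (15, np.float64(60.0)), (18, np.float64(59.0)), (21, np.float64(59.0)), (24, np.float64(59.0)), (27, np.float64(59.0)), (30, np.float64(59.0)), (33, np.float64(59.0)), (36, np.float64(59.0)), (39, np.float64(54.0)), (42, np.float64(52.0)), (45, np.float64(35.0))]
100 T x 76.3 TCPz 115.7
90 T x 65.5 TCPz 114.0
80 T x 54.0 TCPz 115.7
70 T x 42.2 TCPz 115.3
60 T x 30.4 TCPz 112.7
50 T x 18.9 TCPz 108.0
40 T x 8.1 TCPz 101.0
30 T x -1.7 TCPz 92.0
20 T x -10.1 TCPz 81.9
12 T x -15.7 TCPz 73.3
6 T x -19.2 TCPz 66.7
2.6 T x -20.9 TCPz 62.9
```

carry_out:
  targets:
    - [3,4.5,0,0]
    - [6.3,9,0,0]
    - [6.3,9.9,0,0]
    - [6.3,9.9,0,0]
    - [6.3,9.9,3,0]
    - [6.3,9.9,6,0]
    - [6.3,9.9,7,0]
    - [6.3,9.9,7,0]
    - [6.3,9.9,7,0]
  gripper: 1

```text
time: 54.1
eef_pos: [591.5, 321.3, 106.8]
orientation: [2.042, 2.387, 0.0]
ft_force: [1.3, -0.3, -0.3]
grip_width: 0.007
finger_force: 0.0
```

```bash
python3 place.py 65 118
```

```text
goal [568.8 318.3] TCP [591.5 321.3 106.8] T [ 87.9 117.5] q7 -0.23 t 54.1 grip 0.006645770229519782
tool shift cm x 0.05 y -2.29 turn -0.000 opp 3.141
```

carry_out:
  targets:
    - [0,-1.2,0,0]
    - [0,-1.8,-0.2,0]
    - [0,-2.3,-0.4,0]
    - [0,-2.9,-0.6,0]
    - [0,-3.4,-0.7,0]
    - [0,-4,-0.7,0]
    - [0,-4.6,-0.7,0]
    - [0,-5.2,-0.6,0]
    - [0,-5.8,-0.4,0]
    - [0,-6.4,-0.2,0]
    - [0,-7,0.1,0]
    - [0,-7.5,0.4,0]
    - [0,-8,0.8,0]
    - [0,-8.5,1.2,0]
    - [0,-9,1.6,0]
    - [0,-9,1.6,0]

```text
time: 55.7
eef_pos: [502.5, 307.8, 89.9]
orientation: [2.041, 2.387, 0.001]
ft_force: [2.5, 0.2, 1.1]
grip_width: 0.004
finger_force: 1.3
```

```bash
python3 place.py -10 118; python3 look.py 33 wrist scene side
```

```text
goal [494.7 306.6] TCP [502.5 307.8  89.9] T [ -2.1 118. ] q7 -0.29 t 55.7 grip 0.003641398896279247
tool shift cm x 0.00 y -0.79 turn 0.000 opp -3.141
[502.5 307.8  89.9] [2.041e+00 2.387e+00 1.000e-03] 55.7 q7 -0.29033709590862977 T [ -2.1 118. ] grip 0.003641398896279247
scene red [270. 218.] 10 T [ -23.1 -150.8] z 62.0 69.0
scene red [299. 227.] 14 T [-22.9 -64.2] z 63.0 67.0
scene red [313. 231.] 15 T [-23.3 -22.7] z 61.0 67.0
scene red [327. 235.] 15 T [-22.7  17.8] z 61.0 68.0
scene stop plate y [40.  42.4 44.7]
side red [280. 301.] 21 T [-16.7 123.9] z 74.0 85.0
side stop plate y [36.3 42.3 46.1]
```

carry_out:
  targets:
    - [0,-0.5,0.4,0]
    - [0,-0.9,0.9,0]
    - [0,-1.2,1.4,0]
    - [0,-1.5,1.9,0]
    - [0,-1.7,2.3,0]
    - [0,-1.8,2.6,0]
    - [0,-1.8,2.8,0]
    - [0,-1.8,2.8,0]

```text
time: 56.65
eef_pos: [484.6, 305.1, 62.3]
orientation: [-2.041, -2.388, -0.0]
ft_force: [2.7, 0.4, 6.9]
grip_width: 0.006
finger_force: 3.6
```

carry_out:
  targets:
    - [0,0,0.1,0]
    - [0,0,0.2,0]
    - [0,0,0.2,0]

```text
time: 56.95
eef_pos: [484.7, 305.3, 61.5]
orientation: [-2.041, -2.387, -0.001]
ft_force: [-0.3, -0.4, 18.3]
grip_width: 0.006
finger_force: 8.7
```

carry_out:
  targets:
    - [0,0,0.1,0]
    - [0,0,0.1,0]
    - [0,0,0.1,0]

```text
time: 57.25
eef_pos: [484.8, 305.3, 61.1]
orientation: [-2.041, -2.387, -0.001]
ft_force: [-2.1, -2.6, 22.5]
grip_width: 0.003
finger_force: 11.2
```

carry_out:
  targets:
    - [0,0,-3,0]
    - [0,0,-7,0]
    - [0,0,-12,0]
    - [2,0,-16,0]
    - [4,0,-16,0]
    - [4,0,-16,0]

```text
time: 57.85
eef_pos: [475.7, 347.7, 218.5]
orientation: [-2.034, -2.391, 0.002]
ft_force: [-0.3, -1.1, -0.4]
grip_width: 0.003
finger_force: 0.0
```

```bash
python3 look.py 34 wrist scene side
```

```text
[475.7 347.7 218.5] [-2.034e+00 -2.391e+00  2.000e-03] 57.85 q7 -0.4313894191937888 T [-22.4 161.5] grip 0.002816792331046337
wrist red [258. 344.] 30 T [-23.6 -65.7] z 66.0 68.0
wrist red [258. 364.] 12 T [ -23.5 -100.3] z 66.0 69.0
wrist stop plate y [39.6 42.7 44.9]
scene red [270. 218.] 11 T [ -22.8 -149.7] z 63.0 68.0
scene red [299. 227.] 15 T [-22.6 -63.8] z 62.0 68.0
scene red [313. 231.] 15 T [-22.2 -22.4] z 62.0 68.0
scene red [327. 235.] 15 T [-23.   17.8] z 59.0 70.0
scene red [364. 251.] 21 T [-20.3 119. ] z 47.0 55.0
scene stop plate y [40.4 42.9 44.8]
side red [266. 271.] 10 T [-23.7  20.8] z 63.0 69.0
side red [282. 309.] 43 T [-22.9 121.8] z 46.0 58.0
side stop plate y [37.9 42.9 45.9]
```

View pics/wrist34.png

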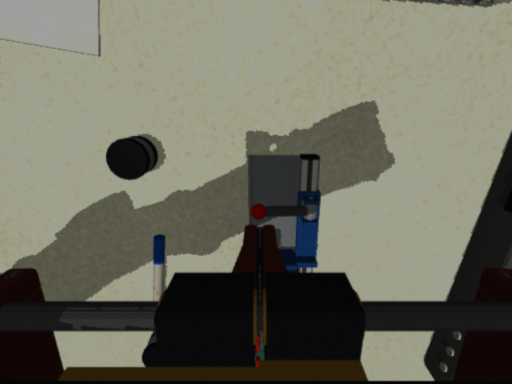

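The wrist picture shows the lever flat across the channel with its knob at (258,211). Its top is about 55 mm high, so it is fully down. The stop stands at about 210 mm, which is exactly five boxes. I'm handing the job in.

```bash
python3 -c "
from plant import finish_job
print(finish_job())"
```

```text
the job is handed in; nothing more can be done
None
```

All five grey-green boxes are filed upright with their tabs on the near side, the row is packed tight at about 210 mm, the lever is fully down, and the job is handed in; no verdict was returned.

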